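# Gauge sawn marble blanks before splitting

### The job

Lift the lockout collar and push the lever of the gauge station through its gate to open the slot gauge, then take the marble blanks on the black mat one by one, from the robot's left to its right, and try each lengthwise in the gauge slot without forcing it: put those that go down into the slot in the wooden tray and those that do not in the grey plastic tub. When all are sorted, lift the collar again and bring the lever fully back to shut, collar down, so that the gauge is covered; leave everything else on the table alone.

Things in the scene. Friction and masses are not known exactly. Their poses are not given: they have to be found in the camera images.
- blank_1a: Blank at place 1 of the row on the black mat (1 = robot's left, +y end; 65 mm apart, bars roughly along x); exactly one of 1a and 1b is present. A marble bar 60 mm long (its x axis), square section: good ones 24 mm, oversize ones 31.5 mm; which is which only the gauge tells. Origin: middle of length and width, 12 mm above the underside as it lies at the start. 0.07-0.16 kg.
- blank_1b: Blank at place 1 of the row on the black mat (1 = robot's left, +y end; 65 mm apart, bars roughly along x); exactly one of 1a and 1b is present. A marble bar 60 mm long (its x axis), square section: good ones 24 mm, oversize ones 31.5 mm; which is which only the gauge tells. Origin: middle of length and width, 12 mm above the underside as it lies at the start. 0.07-0.16 kg.
- blank_2a: Blank at place 2 of the row on the black mat (1 = robot's left, +y end; 65 mm apart, bars roughly along x); exactly one of 2a and 2b is present. A marble bar 60 mm long (its x axis), square section: good ones 24 mm, oversize ones 31.5 mm; which is which only the gauge tells. Origin: middle of length and width, 12 mm above the underside as it lies at the start. 0.07-0.16 kg.
- blank_2b: Blank at place 2 of the row on the black mat (1 = robot's left, +y end; 65 mm apart, bars roughly along x); exactly one of 2a and 2b is present. A marble bar 60 mm long (its x axis), square section: good ones 24 mm, oversize ones 31.5 mm; which is which only the gauge tells. Origin: middle of length and width, 12 mm above the underside as it lies at the start. 0.07-0.16 kg.
- blank_3a: Blank at place 3 of the row on the black mat (1 = robot's left, +y end; 65 mm apart, bars roughly along x); exactly one of 3a and 3b is present. A marble bar 60 mm long (its x axis), square section: good ones 24 mm, oversize ones 31.5 mm; which is which only the gauge tells. Origin: middle of length and width, 12 mm above the underside as it lies at the start. 0.07-0.16 kg.
- blank_3b: Blank at place 3 of the row on the black mat (1 = robot's left, +y end; 65 mm apart, bars roughly along x); exactly one of 3a and 3b is present. A marble bar 60 mm long (its x axis), square section: good ones 24 mm, oversize ones 31.5 mm; which is which only the gauge tells. Origin: middle of length and width, 12 mm above the underside as it lies at the start. 0.07-0.16 kg.
- blank_4a: Blank at place 4 of the row on the black mat (1 = robot's left, +y end; 65 mm apart, bars roughly along x); at most one of 4a and 4b is present. A marble bar 60 mm long (its x axis), square section: good ones 24 mm, oversize ones 31.5 mm; which is which only the gauge tells. Origin: middle of length and width, 12 mm above the underside as it lies at the start. 0.07-0.16 kg.
- blank_4b: Blank at place 4 of the row on the black mat (1 = robot's left, +y end; 65 mm apart, bars roughly along x); at most one of 4a and 4b is present. A marble bar 60 mm long (its x axis), square section: good ones 24 mm, oversize ones 31.5 mm; which is which only the gauge tells. Origin: middle of length and width, 12 mm above the underside as it lies at the start. 0.07-0.16 kg.
- blank_5a: Blank at place 5 of the row on the black mat (1 = robot's left, +y end; 65 mm apart, bars roughly along x); at most one of 5a and 5b is present. A marble bar 60 mm long (its x axis), square section: good ones 24 mm, oversize ones 31.5 mm; which is which only the gauge tells. Origin: middle of length and width, 12 mm above the underside as it lies at the start. 0.07-0.16 kg.
- blank_5b: Blank at place 5 of the row on the black mat (1 = robot's left, +y end; 65 mm apart, bars roughly along x); at most one of 5a and 5b is present. A marble bar 60 mm long (its x axis), square section: good ones 24 mm, oversize ones 31.5 mm; which is which only the gauge tells. Origin: middle of length and width, 12 mm above the underside as it lies at the start. 0.07-0.16 kg.
- gauge: Fixed gauge station: grey base plate (160 x 250 x 8 mm) with slot gauge and lever. Origin: on the table under the middle of the slot; x away from the robot, z up. An aluminium cover (46 x 36 mm, top 60 mm above the table) lies over the slot while the lever is shut and is driven clear to the +x side when it is open. Do not press blanks on the station with more than 80 N.
- gauge_mouth (a point): Middle of the slot's mouth, 55 mm above the gauge origin, same axes. Slot 27.5 mm wide along x between steel jaws 40 mm long along y, open at both y ends: a blank laid along y overhangs 10 mm each end and is held by its ends, with free space beside them down to 8 mm. Square edges; floor 14 mm below the mouth: good blanks sink there, oversize ones stop at the mouth.
- lever_pivot (a point): Pivot of the lever, 160 mm from the gauge origin along the station's -y, 30 mm above the table, station's axes. The lever, a 10 mm steel rod with a black knob (26 mm diameter, 133 to 145 mm from the pivot), swings in the station's x-z plane and is upright at joint value 0.4.
- lever (a joint): Lever angle, rad: 0 = shut (leans 0.4 rad towards the station's -x), 0.8 = open (leans 0.4 rad towards +x, away from the robot). It stays where left (1.5 N at the collar moves it). Between about 0.15 and 0.65 it passes the gate only with the collar lifted.
- collar (a joint): Lift of the lockout collar along the rod, m: 0 = down, 0.018 = fully lifted. A spring presses it down (4.5 to 7 N). Down, its nose strikes the gate in mid swing; lifted 12 mm or more it clears. Hold it up while the lever goes through; let go at the end and it drops home.
- collar_grip (a point): Centre of the lockout collar, an aluminium cylinder (34 mm diameter, 28 mm high) on the rod under the knob, 100 mm from the pivot when down; z along the rod to the knob, y along the pivot axis. Grip it from above, along the rod, fingers on its two y sides (free space there) with the knob between them.
- accept_tray: Shallow wooden tray for good blanks, outside 160 (x) x 220 (y) x 28 mm, walls and floor 6 mm thick, open above. Origin: centre of the underside. Fixed.
- scrap_tub: Grey plastic tub for oversize blanks, outside 160 (x) x 220 (y) x 48 mm, walls and floor 4 mm thick, open above. Origin: centre of the underside. Fixed.
- tape_roll: Bystander, leave alone: roll of tape lying flat, 90 mm diameter, 25 mm high. Origin at its underside's centre.
- glue_jar: Bystander, leave alone: glue jar, 60 mm diameter, 85 mm high. Origin at its underside's centre.
- pebble_1: Bystander, leave alone: grey pebble, 76 mm, 32 mm high. Origin at its underside's centre.
- pebble_2: Bystander, leave alone: reddish pebble, 60 mm, 26 mm high. Origin at its underside's centre.
- tape_measure: Bystander, leave alone: yellow tape measure, 65 x 30 x 60 mm. Origin at its underside's centre.
- water_cup: Bystander, leave alone: white cup, 72 mm diameter, 75 mm high. Origin at its underside's centre.
Not all that is in view belongs to the job. What is shaped like the blank_1b but turquoise is not meant. Leave any orange look-alike of the blank_4a alone.

How it is judged (in metres and radians):
On the way, in this order (a step that is already met when the one before it is completed fails the run):
1. the lever stands at open with its collar down again (value of joint lever above 0.7 rad and value of joint collar below 0.005 m), for 0.2 s.
2. the blank of place 1 has been tried in the gauge: sunk at least 8 mm into the slot, or resting on the mouth without going in (((x of blank_1a in the frame of gauge_mouth between -0.004 and 0.004 m and y of blank_1a in the frame of gauge_mouth between -0.016 and 0.016 m and z of blank_1a in the frame of gauge_mouth below 0.004 m) or (x of blank_1b in the frame of gauge_mouth between -0.009 and 0.009 m and y of blank_1b in the frame of gauge_mouth between -0.016 and 0.016 m and z of blank_1b in the frame of gauge_mouth below 0.021 m and contact force between blank_1b and gauge above 0.7 N))), for 0.2 s.
3. the blank of place 2 has been tried in the gauge: sunk at least 8 mm into the slot, or resting on the mouth without going in (((x of blank_2a in the frame of gauge_mouth between -0.009 and 0.009 m and y of blank_2a in the frame of gauge_mouth between -0.016 and 0.016 m and z of blank_2a in the frame of gauge_mouth below 0.021 m and contact force between blank_2a and gauge above 0.7 N) or (x of blank_2b in the frame of gauge_mouth between -0.004 and 0.004 m and y of blank_2b in the frame of gauge_mouth between -0.016 and 0.016 m and z of blank_2b in the frame of gauge_mouth below 0.004 m))), for 0.2 s.
4. the blank of place 3 has been tried in the gauge: sunk at least 8 mm into the slot, or resting on the mouth without going in (((x of blank_3a in the frame of gauge_mouth between -0.009 and 0.009 m and y of blank_3a in the frame of gauge_mouth between -0.016 and 0.016 m and z of blank_3a in the frame of gauge_mouth below 0.021 m and contact force between blank_3a and gauge above 0.7 N) or (x of blank_3b in the frame of gauge_mouth between -0.004 and 0.004 m and y of blank_3b in the frame of gauge_mouth between -0.016 and 0.016 m and z of blank_3b in the frame of gauge_mouth below 0.004 m))), for 0.2 s.
5. the blank of place 4 has been tried in the gauge: sunk at least 8 mm into the slot, or resting on the mouth without going in (((x of blank_4a in the frame of gauge_mouth between -0.004 and 0.004 m and y of blank_4a in the frame of gauge_mouth between -0.016 and 0.016 m and z of blank_4a in the frame of gauge_mouth below 0.004 m) or (x of blank_4b in the frame of gauge_mouth between -0.009 and 0.009 m and y of blank_4b in the frame of gauge_mouth between -0.016 and 0.016 m and z of blank_4b in the frame of gauge_mouth below 0.021 m and contact force between blank_4b and gauge above 0.7 N))), for 0.2 s.
6. the blank of place 5 has been tried in the gauge: sunk at least 8 mm into the slot, or resting on the mouth without going in (((x of blank_5a in the frame of gauge_mouth between -0.009 and 0.009 m and y of blank_5a in the frame of gauge_mouth between -0.016 and 0.016 m and z of blank_5a in the frame of gauge_mouth below 0.021 m and contact force between blank_5a and gauge above 0.7 N) or (x of blank_5b in the frame of gauge_mouth between -0.004 and 0.004 m and y of blank_5b in the frame of gauge_mouth between -0.016 and 0.016 m and z of blank_5b in the frame of gauge_mouth below 0.004 m))), for 0.2 s.
7. every blank lies in its tray or tub (x of blank_1a in the frame of accept_tray between -0.075 and 0.075 m and y of blank_1a in the frame of accept_tray between -0.105 and 0.105 m and z of each of blank_1a, blank_2b, blank_3b, blank_4a, blank_5b in the frame of accept_tray below 0.055 m and linear speed of each of blank_1a, blank_1b, blank_2a, blank_2b, blank_3a, blank_3b, blank_4a, blank_4b, blank_5a, blank_5b below 0.03 m/s and x of blank_1b in the frame of scrap_tub between -0.075 and 0.075 m and y of blank_1b in the frame of scrap_tub between -0.105 and 0.105 m and z of each of blank_1b, blank_2a, blank_3a, blank_4b, blank_5a in the frame of scrap_tub below 0.055 m and x of blank_2a in the frame of scrap_tub between -0.075 and 0.075 m and y of blank_2a in the frame of scrap_tub between -0.105 and 0.105 m and x of blank_2b in the frame of accept_tray between -0.075 and 0.075 m and y of blank_2b in the frame of accept_tray between -0.105 and 0.105 m and x of blank_3a in the frame of scrap_tub between -0.075 and 0.075 m and y of blank_3a in the frame of scrap_tub between -0.105 and 0.105 m and x of blank_3b in the frame of accept_tray between -0.075 and 0.075 m and y of blank_3b in the frame of accept_tray between -0.105 and 0.105 m and x of blank_4a in the frame of accept_tray between -0.075 and 0.075 m and y of blank_4a in the frame of accept_tray between -0.105 and 0.105 m and x of blank_4b in the frame of scrap_tub between -0.075 and 0.075 m and y of blank_4b in the frame of scrap_tub between -0.105 and 0.105 m and x of blank_5a in the frame of scrap_tub between -0.075 and 0.075 m and y of blank_5a in the frame of scrap_tub between -0.105 and 0.105 m and x of blank_5b in the frame of accept_tray between -0.075 and 0.075 m and y of blank_5b in the frame of accept_tray between -0.105 and 0.105 m), for 0.3 s.
8. the lever is back at shut with its collar down (value of joint lever below 0.1 rad and value of joint collar below 0.005 m), for 0.2 s.
At the end, for the whole second after the job is handed in: Every present blank that fits the 27.5 mm slot lies at rest in the wooden tray and every oversize one at rest in the plastic tub (middle inside the walls, under 55 mm above the table); the lever is within 0.10 rad of shut and the collar within 5 mm of fully down (all of step 7 and all of step 8); the robot touches nothing.
It fails at once if a bystander is moved by more than 40 mm (distance of any of tape_roll, glue_jar, pebble_1, pebble_2, tape_measure, water_cup from where it was at the start of the episode above 0.04 m).
It fails at once if a blank is forced on the gauge with more than 80 N (contact force between any of blank_1a, blank_1b, blank_2a, blank_2b, blank_3a, blank_3b, blank_4a, blank_4b, blank_5a, blank_5b and gauge above 80 N).
Of blank_1a, blank_1b only 1 to 1 are there at a start; the rules pass over those that are not, and their reading is None.
Of blank_2a, blank_2b only 1 to 1 are there at a start; the rules pass over those that are not, and their reading is None.
Of blank_3a, blank_3b only 1 to 1 are there at a start; the rules pass over those that are not, and their reading is None.
Of blank_4a, blank_4b only 1 to 1 are there at a start; the rules pass over those that are not, and their reading is None.
Of blank_5a, blank_5b only 1 to 1 are there at a start; the rules pass over those that are not, and their reading is None.
Of blank_4a, blank_4b, blank_5a, blank_5b only 2 to 3 are there at a start; the rules pass over those that are not, and their reading is None.
At some moment in a run one of blank_1a, blank_1b, blank_2a, blank_2b, blank_3a, blank_3b, blank_4a, blank_4b, blank_5a, blank_5b may be knocked a few centimetres aside while the robot is not near it.
Once in a run the grip may slacken for a moment while it holds something.
It also fails if it takes over 210 s, if anything falls off the work surface, if the arm or the gripper's body presses on something with over 40 N, if the wrist force passes 120 N, or if a joint passes its speed limit or range.

### The arm

A 6-joint arm with a two-finger parallel gripper is mounted at the origin on the work surface. World frame = base frame: x ahead of the robot, y to its left, z up, the work surface at z = 0. Lengths are in m, angles in degrees, forces in N, time in s.
With the tool pointing down it reaches from about 0.25 to 0.725 m from the base axis. Payload 9.7 kg.
Tool frame: the origin (TCP) lies between the finger pads; the fingertips stand 22 mm ahead of it and the grasp point (between the pads) lies 3 mm ahead of it; z points along the fingers, y is the line along which they close (so a half turn about z gives the same grasp; the last joint's range is limited). The gripper opens to 85 mm and grips with 20 to 120 N. Pads are 22 mm wide; open, the fingers measure 114 mm over their backs; the gripper's body (76 mm by 85 mm) begins 54 mm behind the grasp point. The pads swing forward as they close: fully open they stand 13 mm farther back than shut.
Start: joints at [77.12, 4.979, 10.078, 95.1, 0, 90], TCP at [0.123, 0.536, 0.253] pointing down, gripper open.
Joint ranges: [-179.16, 179.16], [-48.56, 103.87], [-65.8, 70.77], [-126.05, 130.52], [-82.76, 87.17], [-180, 180]. Speed limits (degrees/s): [127.2, 127.2, 147.25, 180, 180, 180].

### API

Orientations are given as [roll, pitch, yaw] about the fixed x, y, z axes, in that order (R = Rz(yaw) Ry(pitch) Rx(roll)).
In Python, from workcell import bot, viewer, finder gives the robot as it stands.
- The arm moves only by the tool move_arm, never from a script. Its arguments are lists of equal length, an entry for each row: "offset": the shift along the tool's x, y, z in cm, a list of three; "twist": the turn, a rotation vector about the tool's x, y, z in rad, a list of three; "grip": the opening, from 0 (shut) to 1 (fully open). In form: {"offset": [[x, y, z], ...], "twist": [[ax, ay, az], ...], "grip": [grip, ...]}. A call has 1 to 5 rows; each row shifts and turns the commanded pose from where the row before left it, along the tool's axes as they then stand; what a row does not reach is not made up. A row lasts 1/10 s, in which the tool goes at most 50 mm and 8.59 degrees, less where a joint would pass 70% of its speed; a pose out of reach is approached as far as the arm can. A call is refused whole if a number of a shift passes 5 or a number of a turn 0.15, either way. A call with a gripper value outside its range is refused whole. The fingers move at their own pace and stop on an object; "force" is the grip in N (left out, the last holds). Time passes only in rows, so rows that do not move let the fingers close. It gives the time, the measured TCP pose, the force, the opening and the grip force at its end, in the units of the state.
- bot.get_obs(): the state, without advancing time (a new reading comes with each control period).
- viewer.camera(name): name is "scene" or "top"; returns a dict with "color" (480x640x3 uint8, red, green, blue), "depth" (480x640 float32, m along the optical axis (not along the pixel's ray), 0 where there is no reading), "vfov" (degrees; the focal length in pixels is half the picture's height over the tangent of half this angle, whatever the lens; pixels are square), "cx", "cy" (the principal point, pixels), "position" and "attitude" of the camera in the world. Camera axes: x right, y down, z forward; pixel columns grow to the right and rows downward; lengths in m; the calibration is good to about 2 mm. A picture is of the moment at which its call begins.
- bot.job_done(): hands the job in; it is judged then, once.
Trained networks look in a picture, given as the dict that the camera call returned (one of the last four; its "shot" number tells which), for a name from the list of things; names that differ only in an ending like _2 or _b are one class to them, and where a whole thing is asked for, a point or a joint stands for the part that bears it (a point fixed in the world has none). Each returns a list of dicts, best first, with "p" (0 to 1); they miss things now and then, are a little off and sometimes report something else, mostly with a low value. They report only what shows in the picture. A call takes as long as a camera call. They do not tell look-alikes from the thing itself.
- finder.boxes_of(picture, thing): "position" ([column, row] in pixels, amid what is visible of it).
- finder.pinpoint(picture, thing): "position" ([column, row] in pixels: a listed point, or the origin of a listed thing).
The state is a dict: "time": time; "q": joint angles; "qd": joint speeds; "joint_efforts": joint torques, N m; "ee_pos": TCP position; "tcp_rot": TCP orientation; "wrist_force": force on the tool from outside, world axes, zero at the start; "torque": the same for the moment, N m; "opening": finger opening in m; "grasp_force": force on a finger pad.
Only numpy, scipy, OpenCV 4.12 (cv2) and the standard library are available. Lean on these libraries where they do the work, as an engineer would, in place of code of your own. Each camera call takes 0.05 s, during which the arm holds its last target. There are 200 camera calls.

## Working session

There is one attempt and no reset: what is moved stays moved. The work goes in short steps, Python scripts to look and compute and a tool call to move; the robot and the scene stay as the last step left them, time stands still between calls to the robot, and variables do not carry over. Pictures are saved under pics/ and viewed, at most 14 in all, crops included, and the job is handed in when it is done.

Besides the shell and the picture viewer there is one more tool, called as name(argument=value, ...) on one line, values as JSON. move_arm: Moves the arm, as the interface text tells. Its arguments: {"type":"object","properties":{"offset":{"type":"array","items":{"type":"array","items":{"type":"number"}}},"twist":{"type":"array","items":{"type":"array","items":{"type":"number"}}},"grip":{"type":"array","items":{"type":"number"}},"force":{"type":"number"}},"required":["offset","twist","grip"]}

```bash
mkdir -p pics
cat > h.py <<'E'
import numpy as np, cv2
from scipy.spatial.transform import Rotation as R
from workcell import bot, viewer, finder
def Rm(a):
    a=np.array(a,float)
    return a if a.shape==(3,3) else (R.from_quat(a).as_matrix() if a.size==4 else R.from_euler('xyz',a,degrees=True).as_matrix())
def ray(p,uv):
    f=p['color'].shape[0]/2/np.tan(np.radians(p['vfov'])/2)
    d=np.array([(uv[0]-p['cx'])/f,(uv[1]-p['cy'])/f,1.0])
    return np.array(p['position']),Rm(p['attitude'])@d
def at_z(p,uv,z):
    o,d=ray(p,uv); return o+d*(z-o[2])/d[2]
def proj(p,X):
    f=p['color'].shape[0]/2/np.tan(np.radians(p['vfov'])/2)
    c=Rm(p['attitude']).T@(np.array(X)-np.array(p['position']))
    return np.array([f*c[0]/c[2]+p['cx'],f*c[1]/c[2]+p['cy']])
def cloud(p):
    f=p['color'].shape[0]/2/np.tan(np.radians(p['vfov'])/2)
    v,u=np.mgrid[:480,:640]; z=p['depth']
    c=np.stack([(u-p['cx'])/f*z,(v-p['cy'])/f*z,z],-1)
    return c@Rm(p['attitude']).T+np.array(p['position'])
def save(p,n): cv2.imwrite('pics/'+n,cv2.cvtColor(p['color'],cv2.COLOR_RGB2BGR))
E
python3 - <<'E'
from h import *
for n in('top','scene'):
    p=viewer.camera(n); save(p,n+'0.png'); print(n,p['vfov'],p['cx'],p['cy'],p['position'],p['attitude'])
    for t in['blank_1a','gauge','gauge_mouth','lever_pivot','collar_grip','accept_tray','scrap_tub']:
        for d in finder.pinpoint(p,t)[:7]:
            z={'gauge_mouth':.055,'lever_pivot':.03,'collar_grip':.122,'blank_1a':.012}.get(t,0)
            print(t,round(d['p'],2),np.round(d['position']),np.round(at_z(p,d['position'],z),3))
print(bot.get_obs())
E
```

```text
top 50.90898156926641 319.5595737589372 246.26951683161212 [ 0.38868908 -0.00150658  1.11481151] [-1.74741959e+02  1.23737059e-01 -9.00766246e+01]
gauge 0.71 [288. 164.] [0.677 0.071 0.   ]
gauge 0.39 [162. 252.] [0.478 0.351 0.   ]
gauge_mouth 0.67 [286. 156.] [0.681 0.072 0.055]
lever_pivot 0.86 [357. 165.] [ 0.667 -0.081  0.03 ]
lever_pivot 0.47 [221. 325.] [0.32  0.211 0.03 ]
collar_grip 0.68 [358. 173.] [ 0.628 -0.077  0.122]
accept_tray 0.79 [161. 247.] [0.489 0.352 0.   ]
scrap_tub 0.88 [472. 240.] [ 0.504 -0.338  0.   ]
scene 43.01511292337622 324.7984286502124 234.4892530496878 [ 1.1347123  -0.63368976  1.03259196] [-135.29760664    0.88385082   45.05402491]
blank_1a 0.71 [307. 267.] [ 0.452 -0.032  0.012]
blank_1a 0.71 [359. 332.] [ 0.655 -0.08   0.012]
blank_1a 0.19 [496. 239.] [0.706 0.335 0.012]
gauge 0.85 [418. 301.] [0.685 0.074 0.   ]
gauge_mouth 0.9 [416. 287.] [0.683 0.063 0.055]
lever_pivot 0.79 [360. 334.] [ 0.67  -0.092  0.03 ]
collar_grip 0.77 [352. 297.] [ 0.642 -0.089  0.122]
accept_tray 0.89 [430. 201.] [0.506 0.343 0.   ]
accept_tray 0.6 [307. 268.] [ 0.447 -0.026  0.   ]
scrap_tub 0.69 [210. 370.] [ 0.503 -0.343  0.   ]
scrap_tub 0.19 [304. 269.] [ 0.444 -0.033  0.   ]
{'time': 0.8, 'q': array([7.71209965e+01, 4.97896709e+00, 1.00785906e+01, 9.50979684e+01,
       1.87019880e-04, 8.99990439e+01]), 'qd': array([ 0.10619716, -0.03529162,  0.00443315,  0.06159701, -0.03662357,
        0.0454524 ]), 'joint_efforts': array([-4.12392910e-03, -5.20052683e+01,  4.64836693e+01,  1.32551253e-03,
       -1.14445775e-04,  2.26059576e-06]), 'ee_pos': array([0.12259244, 0.53617338, 0.25328687]), 'tcp_rot': array([ 1.79998345e+02, -1.86992261e-04,  1.67121953e+02]), 'wrist_force': array([ 0.38511465, -0.26372816,  0.81895737]), 'torque': array([ 0.06072874, -0.07533785,  0.0120203 ]), 'grasp_force': 0.0, 'opening': 0.08522798239585874}
```

View pics/top0.png

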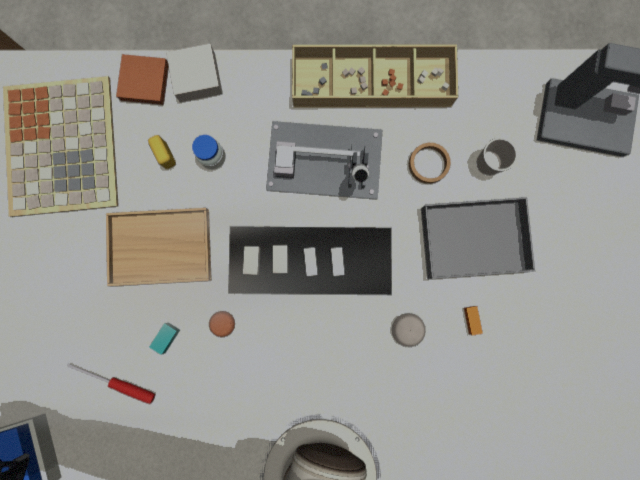

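View pics/scene0.png

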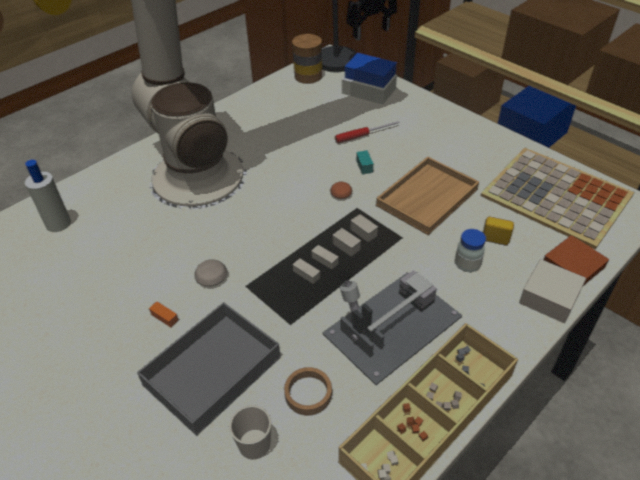

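The top view shows four blanks at about (251,260), (280,259), (310,262) and (338,262). The station is at about (325,160) and turned by roughly −4°, the tray is at (158,247) and the tub at (477,240). The scene view confirms the layout: the lever leans towards the robot and the cover lies over the slot.

```bash
cat >> h.py <<'E'
def blob(C,m,zlo,zhi,xr,yr):
    k=m&(C[...,2]>zlo)&(C[...,2]<zhi)&(C[...,0]>xr[0])&(C[...,0]<xr[1])&(C[...,1]>yr[0])&(C[...,1]<yr[1])
    return k
def blanks(p):
    C=cloud(p); g=p['color'].astype(int)
    k=blob(C,p['depth']>0,.014,.05,(.36,.56),(-.17,.2))
    n,l,s,_=cv2.connectedComponentsWithStats(k.astype(np.uint8))
    out=[]
    for i in range(1,n):
        if s[i,4]<80: continue
        P=C[l==i]; h=np.percentile(P[:,2],60); P=P[P[:,2]>h-.005]
        (c,sz,a)=cv2.minAreaRect((P[:,:2]*1000).astype(np.float32))
        if sz[0]<sz[1]: sz=sz[::-1]; a+=90
        a=(a+90)%180-90
        out.append((c[1],c[0],h,sz,a))
    for o in sorted(out,reverse=True): print('blank xy %.0f %.0f top %.1fmm size %.0fx%.0f ang %.1f'%(o[1],o[0],o[2]*1e3,*o[3],o[4]))
def goto(X,rot=None,q=None):
    """remaining shift (cm) and turn (rad) in tool axes"""
    s=bot.get_obs(); T=Rm(s['tcp_rot']); w=R.from_matrix(T.T@Rm(rot)).as_rotvec() if rot is not None else np.zeros(3)
    print('at',np.round(s['ee_pos'],4),np.round(s['tcp_rot'],1),'-> shift cm',np.round(T.T@(np.array(X)-s['ee_pos'])*100,2),'turn',np.round(w,3))
E
python3 - <<'E'
from h import *
p=viewer.camera('top'); blanks(p); C=cloud(p); d=p['depth']>0
def rect(k,n):
    P=C[k]; c,s,a=cv2.minAreaRect((P[:,:2]*1000).astype(np.float32)); print(n,k.sum(),np.round(c,1),np.round(s,1),round(a,1),'z',np.round(np.percentile(P[:,2],[5,50,95])*1e3,1))
k=blob(C,d,.004,.2,(.55,.8),(-.15,.17)); 
n,l,s,_=cv2.connectedComponentsWithStats(k.astype(np.uint8)); i=1+np.argmax(s[1:,4]); rect(l==i,'plate')
rect((l==i)&(C[...,2]<.014),'platelow')
rect(blob(C,d,.045,.08,(.6,.76),(0.02,.17)),'cover')
rect(blob(C,d,.155,.185,(.55,.8),(-.15,.0)),'knob')
rect(blob(C,d,.10,.155,(.55,.8),(-.15,.0)),'collar?')
rect(blob(C,d,.015,.06,(.38,.62),(.22,.48)),'traywalls')
rect(blob(C,d,.03,.06,(.38,.64),(-.48,-.2)),'tubwalls')
rect(blob(C,d,-.02,.01,(.3,.37),(-.2,.2)),'table')
ps=viewer.camera('scene');blanks(ps);C=cloud(ps);d=ps['depth']>0
rect(blob(C,d,.045,.08,(.6,.76),(0.02,.17)),'cover')
rect(blob(C,d,.145,.185,(.55,.8),(-.15,.0)),'knob')
E
```

```text
blank xy 458 150 top 31.0mm size 59x32 ang -1.9
blank xy 462 87 top 31.0mm size 58x30 ang 1.5
blank xy 456 21 top 23.9mm size 60x24 ang 5.5
blank xy 456 -38 top 23.6mm size 60x24 ang 4.9
plate 7382 [685.7  -8.7] [251.7 162.1] 85.4 z [ 4.8  8.1 65.5]
platelow 5820 [685.7  -8.7] [251.7 162.1] 85.4 z [ 4.6  7.3 10.8]
cover 656 [676.5  59.1] [74.4 68.9] 85.6 z [51.5 57.8 61.8]
knob 133 [613.7 -79.1] [22.8 24.4] 24.5 z [158.9 163.8 168.1]
collar? 144 [641.4 -80.4] [32.  64.1] 87.9 z [100.9 135.3 141.2]
traywalls 1271 [516.4 360. ] [214.7 229.9] 3.1 z [16.6 26.1 29.9]
tubwalls 1098 [ 534.2 -337.7] [217.7 222.3] 4.0 z [32.1 45.2 49.5]
table 5384 [334.4   0. ] [399.9  67.9] 89.9 z [-4.3 -0.8  2.8]
blank xy 461 147 top 29.2mm size 61x37 ang -4.1
blank xy 462 83 top 29.0mm size 63x35 ang 0.5
blank xy 458 19 top 22.2mm size 63x29 ang 7.8
blank xy 458 -40 top 22.0mm size 63x29 ang 7.1
cover 594 [677.8  58.6] [73.2 70.6] 84.9 z [49.2 56.5 60.7]
knob 134 [615.5 -81.7] [23.  26.8] 61.3 z [147.5 161.4 166. ]
```

move_arm(offset=[[-3.4, -3.15, 0], [-3.4, -3.15, 0], [-3.4, -3.15, 0], [-3.4, -3.15, 0], [-3.4, -3.15, 0]], twist=[[0, 0, 0], [0, 0, 0], [0, 0, 0], [0, 0, 0], [0, 0, 0]], grip=[1, 1, 1, 1, 1], force=40)

```text
time: 1.4
ee_pos: [0.2538, 0.3432, 0.2534]
tcp_rot: [180.0, 0.0, 167.2]
wrist_force: [1.2, 0.6, 0.3]
opening: 0.0852
grasp_force: 0.0
```

move_arm(offset=[[-3.4, -3.15, 0], [-3.4, -3.15, 0], [-3.4, -3.15, 0], [-3.4, -3.15, 0], [-3.4, -3.15, 0]], twist=[[0, 0, 0], [0, 0, 0], [0, 0, 0], [0, 0, 0], [0, 0, 0]], grip=[1, 1, 1, 1, 1])

```text
time: 1.9
ee_pos: [0.3845, 0.1515, 0.2536]
tcp_rot: [180.0, 0.0, 167.1]
wrist_force: [0.4, 0.7, -0.7]
opening: 0.0857
grasp_force: 0.0
```

move_arm(offset=[[-3.4, -3.15, 0], [-3.4, -3.15, 0], [-3.4, -3.15, 0], [-3.4, -3.15, 0], [-3.4, -3.15, 0]], twist=[[0, 0, 0], [0, 0, 0], [0, 0, 0], [0, 0, 0], [0, 0, 0]], grip=[1, 1, 1, 1, 1])

```text
time: 2.4
ee_pos: [0.5152, -0.0401, 0.2534]
tcp_rot: [180.0, 0.0, 167.1]
wrist_force: [0.6, 0.6, -0.3]
opening: 0.0852
grasp_force: 0.0
```

move_arm(offset=[[0, 0, 0], [0, 0, 0], [0, 0, 0], [0, 0, 0], [0, 0, 0]], twist=[[0, 0, 0.15], [0, 0, 0.15], [0, 0, 0.15], [0, 0, 0.15], [0, 0, 0.15]], grip=[1, 1, 1, 1, 1])

```text
time: 2.9
ee_pos: [0.5144, -0.0382, 0.2533]
tcp_rot: [-180.0, 0.0, 123.8]
wrist_force: [-0.3, -0.3, -0.5]
opening: 0.0853
grasp_force: 0.0
```

move_arm(offset=[[0, 0, 0], [0, 0, 0], [0, 0, 0], [0, 0, 0], [0, 0, 0]], twist=[[0, 0, 0.15], [0, 0, 0.15], [0, 0, 0.15], [0, 0, 0.15], [0, 0, 0.15]], grip=[1, 1, 1, 1, 1])

```text
time: 3.4
ee_pos: [0.5144, -0.0381, 0.2533]
tcp_rot: [180.0, 0.0, 80.8]
wrist_force: [0.7, -0.9, -0.0]
opening: 0.0853
grasp_force: 0.0
```

move_arm(offset=[[0, 0, 0], [0, 0, 0], [0, 0, 0], [0, 0, 0], [0, 0, 0]], twist=[[0, 0, 0.15], [0, 0, 0.15], [0, 0, 0.15], [0, 0, 0.15], [0, 0, 0.15]], grip=[1, 1, 1, 1, 1])

```text
time: 3.9
ee_pos: [0.5144, -0.0381, 0.2533]
tcp_rot: [180.0, -0.0, 37.8]
wrist_force: [0.3, 0.1, -0.1]
opening: 0.0853
grasp_force: 0.0
```

move_arm(offset=[[0, 0, 0], [0, 0, 0], [0, 0, 0], [0, 0, 0], [0, 0, 0]], twist=[[0, 0, 0.15], [0, 0, 0.15], [0, 0, 0.15], [0, 0, 0.15], [0, 0, 0.15]], grip=[1, 1, 1, 1, 1])

```text
time: 4.4
ee_pos: [0.5142, -0.0407, 0.2533]
tcp_rot: [-179.9, -0.0, -4.6]
wrist_force: [-0.5, -0.3, -0.2]
opening: 0.0856
grasp_force: 0.0
```

```bash
cat >> h.py <<'E'
Y=-4.5; S=R.from_euler('z',Y,degrees=True).as_matrix(); PIV=np.array([.670,-.0836,.030])
def rod(a,r): return PIV+S@np.array([r*np.sin(a-.4),0,r*np.cos(a-.4)])
def rotl(t): return R.from_euler('xyz',[180,np.degrees(t),Y],degrees=True).as_matrix()
E
python3 -c "
from h import *
goto(rod(0,.19),rotl(-.4)); print(bot.get_obs()['q'])"
```

```text
at [ 0.5142 -0.0407  0.2533] [-179.9   -0.    -4.6] -> shift cm [8.47 3.05 4.83] turn [-0.002  0.4   -0.002]
[-4.58458558e+00  2.75448951e-01  5.20450656e+00  9.49239622e+01
  1.21668445e-01  1.80027478e+02]
```

move_arm(offset=[[0, 0, 0], [0, 0, 0], [0, 0, 0], [0, 0, 0], [0, 0, 0]], twist=[[0, 0, -0.15], [0, 0, -0.15], [0, 0, -0.15], [0, 0, -0.15], [0, 0, -0.15]], grip=[1, 1, 1, 1, 1])

```text
time: 4.9
ee_pos: [0.5142, -0.0409, 0.2533]
tcp_rot: [-179.9, -0.1, 38.8]
wrist_force: [0.0, -0.4, -0.0]
opening: 0.0856
grasp_force: 0.0
```

move_arm(offset=[[0, 0, 0], [0, 0, 0], [0, 0, 0], [0, 0, 0], [0, 0, 0]], twist=[[0, 0, -0.15], [0, 0, -0.15], [0, 0, -0.15], [0, 0, -0.15], [0, 0, -0.15]], grip=[1, 1, 1, 1, 1])

```text
time: 5.4
ee_pos: [0.5142, -0.0408, 0.2533]
tcp_rot: [-180.0, -0.1, 81.8]
wrist_force: [0.0, -0.2, 0.3]
opening: 0.0854
grasp_force: 0.0
```

move_arm(offset=[[0, 0, 0], [0, 0, 0], [0, 0, 0], [0, 0, 0], [0, 0, 0]], twist=[[0, 0, -0.15], [0, 0, -0.15], [0, 0, -0.15], [0, 0, -0.15], [0, 0, -0.15]], grip=[1, 1, 1, 1, 1])

```text
time: 5.9
ee_pos: [0.5142, -0.0409, 0.2533]
tcp_rot: [179.9, -0.1, 124.7]
wrist_force: [0.4, 0.2, -0.4]
opening: 0.0853
grasp_force: 0.0
```

move_arm(offset=[[0, 0, 0], [0, 0, 0], [0, 0, 0], [0, 0, 0], [0, 0, 0]], twist=[[0, 0, -0.15], [0, 0, -0.15], [0, 0, -0.15], [0, 0, -0.15], [0, 0, -0.15]], grip=[1, 1, 1, 1, 1])

```text
time: 6.4
ee_pos: [0.5142, -0.0409, 0.2533]
tcp_rot: [179.9, -0.0, 167.7]
wrist_force: [0.4, 0.6, -0.2]
opening: 0.0854
grasp_force: 0.0
```

move_arm(offset=[[0, 0, 0], [0, 0, 0], [0, 0, 0], [0, 0, 0]], twist=[[0, 0, -0.13], [0, -0.14, 0], [0, -0.13, 0], [0, -0.13, 0]], grip=[1, 1, 1, 1])

```text
time: 6.8
ee_pos: [0.5147, -0.0409, 0.2535]
tcp_rot: [179.9, 23.2, 174.7]
wrist_force: [-0.9, -0.0, 0.2]
opening: 0.0857
grasp_force: 0.0
```

```bash
cat >> h.py <<'E'
def rotl(t): return R.from_euler('xyz',[180,-np.degrees(t),180+Y],degrees=True).as_matrix()
E
python3 -c "
from h import *
goto(rod(0,.19),rotl(-.4)); print(bot.get_obs()['q'])"
```

```text
at [ 0.5147 -0.0409  0.2535] [179.9  23.2 174.7] -> shift cm [-5.86 -2.94  7.79] turn [-0.003  0.005 -0.012]
[ -4.44418563 -22.12629868 -17.40232283  71.51269309  -0.19572034
   0.75187461]
```

move_arm(offset=[[-3, -1.5, 0], [-2.9, -1.4, 0], [0, 0, 4], [0, 0, 3.8], [0, 0, 0]], twist=[[0, 0, -0.012], [0, 0, 0], [0, 0, 0], [0, 0, 0], [0, 0, 0]], grip=[1, 1, 1, 1, 1])

```text
time: 7.3
ee_pos: [0.5947, -0.0769, 0.1984]
tcp_rot: [-179.9, 22.4, 175.5]
wrist_force: [-0.9, 0.2, -0.2]
opening: 0.0856
grasp_force: 0.0
```

```bash
python3 -c "
from h import *
goto(rod(0,.103),rotl(-.4))
p=viewer.camera('scene'); cv2.imwrite('pics/s1.png',cv2.resize(p['color'][180:360,250:490,::-1],None,fx=3,fy=3))
for d in finder.pinpoint(p,'collar_grip')[:2]: print(d['p'],at_z(p,d['position'],.122))
p=viewer.camera('top')
for d in finder.pinpoint(p,'collar_grip')[:2]: print(d['p'],at_z(p,d['position'],.122))
"
```

```text
at [ 0.5947 -0.0769  0.1984] [-179.9   22.4  175.5] -> shift cm [-0.47 -0.06  8.15] turn [-0.003 -0.008 -0.001]
0.97 [ 0.62934204 -0.08051842  0.122     ]
```

View pics/s1.png

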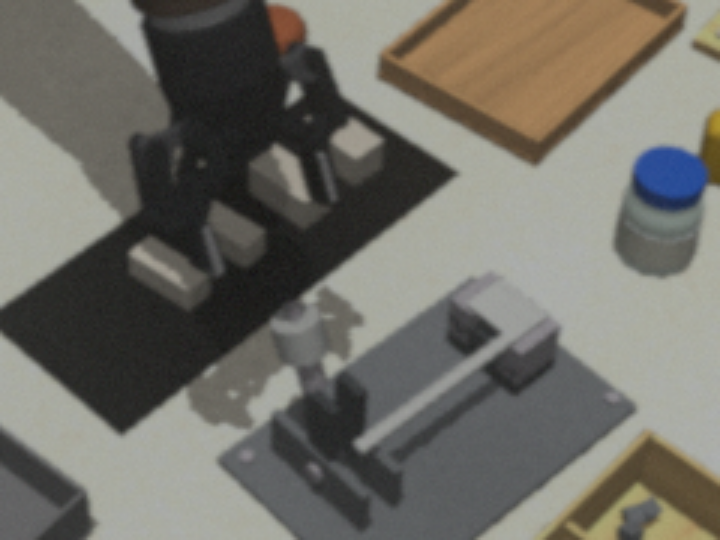

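The crop shows the open fingers short of the lever, aligned with the rod, with the collar at about (300,330) between the finger lines. The measured collar position matches the model.

move_arm(offset=[[-0.45, 0, 2], [0, 0, 3], [0, 0, 3.1], [0, 0, 0], [0, 0, 0]], twist=[[0, 0, 0], [0, 0, 0], [0, 0, 0], [0, 0, 0], [0, 0, 0]], grip=[1, 1, 1, 1, 1])

```text
time: 8.0
ee_pos: [0.6318, -0.08, 0.1334]
tcp_rot: [-179.8, 23.0, 175.5]
wrist_force: [-1.0, -0.5, 0.9]
opening: 0.0853
grasp_force: 0.0
```

move_arm(offset=[[0, 0, 0], [0, 0, 0], [0, 0, 0], [0, 0, 0], [0, 0, 0]], twist=[[0, 0, 0], [0, 0, 0], [0, 0, 0], [0, 0, 0], [0, 0, 0]], grip=[0.3, 0.3, 0.3, 0.3, 0.3], force=50)

```text
time: 8.5
ee_pos: [0.6319, -0.0809, 0.1331]
tcp_rot: [-179.7, 23.0, 175.5]
wrist_force: [-4.2, -4.3, 6.1]
opening: 0.0326
grasp_force: 49.2
```

move_arm(offset=[[0, 0, 0], [0, 0, 0], [0, 0, 0], [0, 0, 0], [0, 0, 0]], twist=[[0, 0, 0], [0, 0, 0], [0, 0, 0], [0, 0, 0], [0, 0, 0]], grip=[0.3, 0.3, 0.3, 0.3, 0.3])

```text
time: 9.0
ee_pos: [0.6319, -0.0809, 0.1332]
tcp_rot: [-179.7, 23.0, 175.5]
wrist_force: [-3.6, -4.3, 5.4]
opening: 0.0327
grasp_force: 49.2
```

```bash
python3 -c "
from h import *
goto(rod(0,.103),rotl(-.4)); print(bot.get_obs()['q'])
for r in [.118]:
  for a in np.arange(0,.81,.1): print(a.round(1),np.round(100*(S.T@(rod(a,r+.003)-rod(0,.103))),2))"
```

```text
at [ 0.6319 -0.0809  0.1332] [-179.7   23.   175.5] -> shift cm [0.51 0.04 0.69] turn [-0.005  0.002 -0.001]
[ -7.70320508  -5.10083865 -16.86188203  55.23151943   0.98104607
  -2.90466209]
0.0 [-0.7   0.    1.66]
0.1 [ 0.44 -0.    2.07]
0.2 [ 1.61 -0.    2.37]
0.3 [ 2.8  -0.    2.55]
0.4 [4.01 0.   2.61]
0.5 [5.22 0.   2.55]
0.6 [6.41 0.   2.37]
0.7 [7.59 0.   2.07]
0.8 [ 8.72 -0.    1.66]
```

move_arm(offset=[[0, 0, -0.8], [0, 0, -0.7], [0, 0, 0]], twist=[[0, 0, 0], [0, 0, 0], [0, 0, 0]], grip=[0.3, 0.3, 0.3])

```text
time: 9.3
ee_pos: [0.6258, -0.0804, 0.146]
tcp_rot: [-179.7, 22.9, 175.4]
wrist_force: [4.6, -6.3, -5.7]
opening: 0.0327
grasp_force: 50.1
```

move_arm(offset=[[-1.25, 0, 0.08], [-1.25, 0, 0.08], [-1.25, 0, 0.08], [-1.25, 0, 0.08], [0, 0, 0]], twist=[[0, 0.1, 0], [0, 0.1, 0], [0, 0.1, 0], [0, 0.1, 0], [0, 0, 0]], grip=[0.3, 0.3, 0.3, 0.3, 0.3])

```text
time: 9.8
ee_pos: [0.677, -0.0846, 0.149]
tcp_rot: [-179.8, -0.6, 175.3]
wrist_force: [1.2, -5.2, -7.0]
opening: 0.0329
grasp_force: 50.6
```

```bash
python3 -c "
from h import *
goto(rod(.4,.125),rotl(0)); print(bot.get_obs()['q'])
p=viewer.camera('scene'); cv2.imwrite('pics/s2.png',cv2.resize(p['color'][180:360,250:490,::-1],None,fx=3,fy=3))"
```

```text
at [ 0.677  -0.0846  0.149 ] [-179.8   -0.6  175.3] -> shift cm [ 0.71  0.04 -0.59] turn [-0.004 -0.01  -0.003]
[-7.02736426 23.35231342 20.54229033 87.77926392 -0.25303291 -2.37610637]
```

View pics/s2.png

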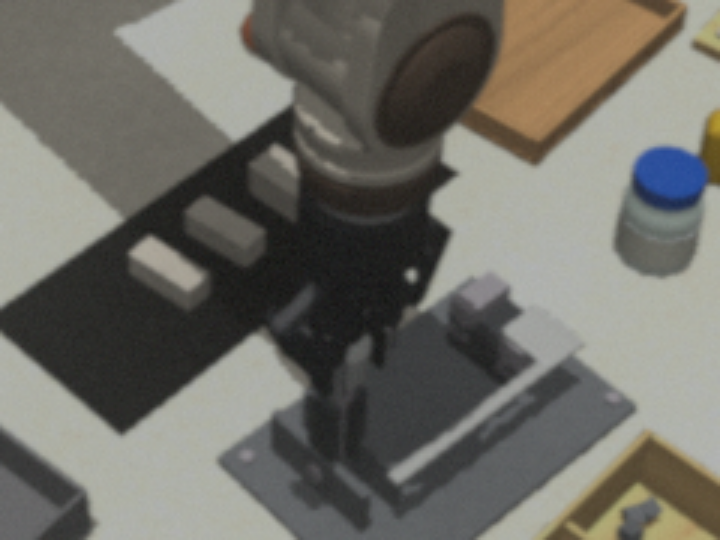

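The cover has moved to about half way and the collar is still held up, with a wrist force of about 7 N. I'll carry on through the gate.

move_arm(offset=[[-1.2, 0, 0.06], [-1.2, 0, 0.18], [-1.2, 0, 0.3], [-1.1, 0, 0.4], [0, 0, 0]], twist=[[0, 0, 0], [0, 0, 0], [0, 0, 0], [0, 0, 0], [0, 0, 0]], grip=[0.3, 0.3, 0.3, 0.3, 0.3])

```text
time: 10.35
ee_pos: [0.722, -0.0872, 0.144]
tcp_rot: [-179.9, -0.1, 175.4]
wrist_force: [-1.1, 0.7, -0.6]
opening: 0.0257
grasp_force: 0.0
```

```bash
python3 -c "
from h import *
goto(rod(.8,.125),rotl(0)); print(bot.get_obs()['q'])
p=viewer.camera('scene'); cv2.imwrite('pics/s3.png',cv2.resize(p['color'][180:360,250:490,::-1],None,fx=3,fy=3))"
```

```text
at [ 0.722  -0.0872  0.144 ] [-1.799e+02 -1.000e-01  1.754e+02] -> shift cm [ 0.35 -0.05 -0.11] turn [-0.002 -0.001 -0.001]
[-6.83165027 29.72451414 28.66778078 89.00264178 -0.14240106 -2.26041503]
```

View pics/s3.png

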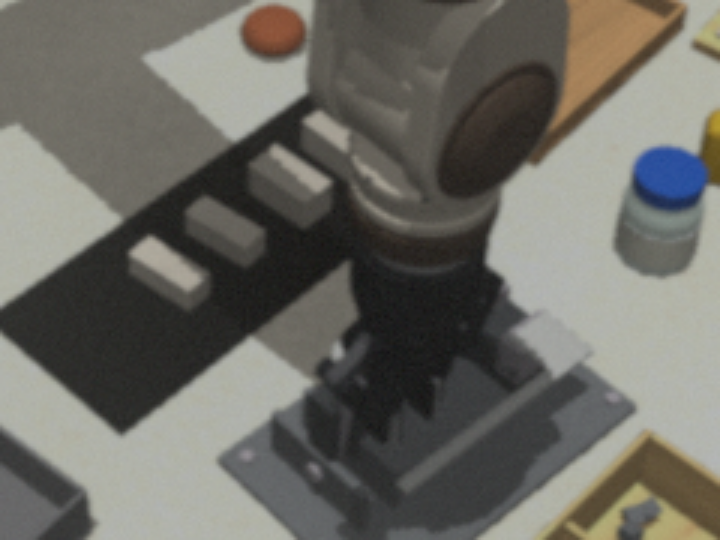

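The grip slipped: the opening is 25.5 mm with no force. I'll open, back off upwards and look at the lever.

move_arm(offset=[[0, 0, 0], [0, 0, 0], [0, 0, 0], [0, 0, 0], [0, 0, 0]], twist=[[0, 0, 0], [0, 0, 0], [0, 0, 0], [0, 0, 0], [0, 0, 0]], grip=[1, 1, 1, 1, 1])

```text
time: 10.9
ee_pos: [0.7214, -0.0872, 0.1455]
tcp_rot: [-179.8, 0.0, 175.4]
wrist_force: [-0.5, 0.3, 0.4]
opening: 0.0856
grasp_force: 0.0
```

move_arm(offset=[[0, 0, -3], [0, 0, -4], [3, 0, -3], [5, 0, 0], [5, 0, 0]], twist=[[0, 0, 0], [0, 0, 0], [0, 0, 0], [0, 0, 0], [0, 0, 0]], grip=[1, 1, 1, 1, 1])

```text
time: 11.4
ee_pos: [0.5932, -0.0767, 0.2457]
tcp_rot: [-179.8, 0.1, 175.4]
wrist_force: [0.4, 0.0, 0.8]
opening: 0.0856
grasp_force: 0.0
```

```bash
python3 -c "
from h import *
p=viewer.camera('scene'); cv2.imwrite('pics/s4.png',cv2.resize(p['color'][180:360,250:490,::-1],None,fx=3,fy=3))
goto(rod(.8,.125),rotl(0))
for z in (.12,.13,.14):
  for d in finder.pinpoint(p,'collar_grip')[:2]: print(d['p'],S.T@(at_z(p,d['position'],z)-PIV))
C=cloud(p); k=blob(C,p['depth']>0,.13,.2,(.58,.8),(-.15,0));P=(C[k]-PIV)@S;print(k.sum(),np.round(P.mean(0),3),np.round(np.percentile(P,[5,95],axis=0),3))
"
```

```text
at [ 0.5833 -0.0757  0.2438] [-179.9   -0.5  175.4] -> shift cm [-13.66  -0.07   9.75] turn [-0.002 -0.009 -0.001]
0.7 [0.00280368 0.00984973 0.09      ]
0.48 [-0.14070981 -0.02939734  0.09      ]
0.7 [0.00832242 0.00413214 0.1       ]
0.48 [-0.13361848 -0.03468487  0.1       ]
0.7 [ 0.01384115 -0.00158546  0.11      ]
0.48 [-0.12652715 -0.0399724   0.11      ]
366 [ 0.017 -0.008  0.126] [[ 0.003 -0.018  0.104]
 [ 0.028  0.006  0.144]]
```

View pics/s4.png

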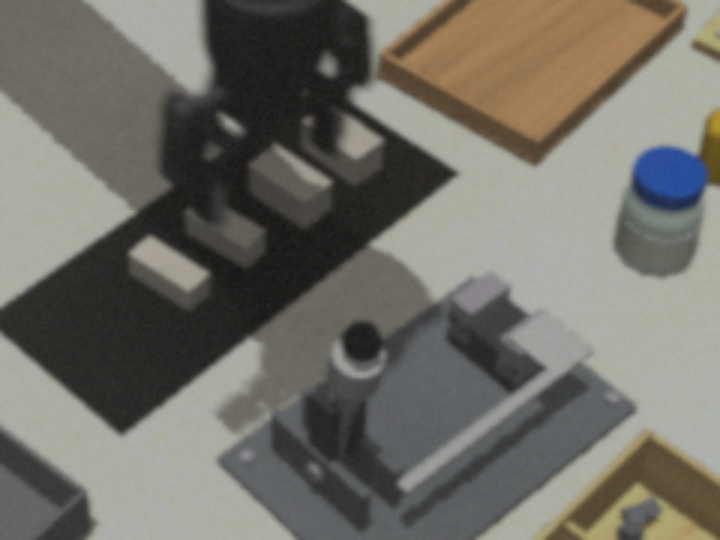

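The lever stopped about in the gate, at (357,345) in the crop, and leans slightly away. The grip did slacken in mid swing. I'll measure the angle and grasp again, deeper and harder.

```bash
python3 -c "
from h import *
for n in ('scene','top'):
  p=viewer.camera(n);C=cloud(p)
  for lo,hi in((.166,.185),(.12,.15)):
    k=blob(C,p['depth']>0,lo,hi,(.62,.8),(-.15,-.02));P=(C[k]-PIV)@S;print(n,k.sum(),np.round(P.mean(0),3),np.round(np.percentile(P,[3,97],axis=0),3))
a=.52
goto(rod(a,.185),rotl(a-.4)); goto(rod(a,.104),rotl(a-.4))
"
```

```text
scene 133 [ 0.016 -0.004  0.141] [[ 0.005 -0.014  0.136]
 [ 0.026  0.007  0.145]]
scene 177 [ 0.019 -0.011  0.109] [[ 0.002 -0.019  0.096]
 [ 0.028  0.005  0.12 ]]<string>:6: RuntimeWarning: Mean of empty slice.
  ret = um.true_divide(
Traceback (most recent call last):
IndexError: index -1 is out of bounds for axis 0 with size 0
```

```bash
python3 -c "
from h import *
a=.51
goto(rod(a,.185),rotl(a-.4)); goto(rod(a,.104),rotl(a-.4))
"
```

```text
at [ 0.5949 -0.0768  0.246 ] [-1.798e+02  1.000e-01  1.754e+02] -> shift cm [-9.56 -0.07  3.23] turn [-0.003  0.112 -0.001]
at [ 0.5949 -0.0768  0.246 ] [-1.798e+02  1.000e-01  1.754e+02] -> shift cm [-8.66 -0.05 11.28] turn [-0.003  0.112 -0.001]
```

move_arm(offset=[[-4.5, 0, 0], [-4.5, 0, 0], [-0.9, 0, 0], [0, 0, 0], [0, 0, 3]], twist=[[0, 0, 0], [0, 0, 0], [0, 0.11, 0], [0, 0, 0], [0, 0, 0]], grip=[1, 1, 1, 1, 1])

```text
time: 12.2
ee_pos: [0.6919, -0.0847, 0.2162]
tcp_rot: [-179.8, -4.4, 175.4]
wrist_force: [1.0, 0.4, 0.8]
opening: 0.0853
grasp_force: 0.0
```

move_arm(offset=[[0, 0, 3], [0, 0, 2.5], [0, 0, 2.5], [0, 0, 0], [0, 0, 0]], twist=[[0, 0, 0], [0, 0, 0], [0, 0, 0], [0, 0, 0], [0, 0, 0]], grip=[1, 1, 1, 1, 1])

```text
time: 12.7
ee_pos: [0.6821, -0.0841, 0.1374]
tcp_rot: [-179.8, -4.6, 175.4]
wrist_force: [0.1, 0.0, 0.7]
opening: 0.0858
grasp_force: 0.0
```

```bash
python3 -c "
from h import *
a=.51
goto(rod(a,.104),rotl(a-.4))
print(bot.get_obs()['wrist_force'])"
```

```text
at [ 0.6821 -0.0841  0.1374] [-179.8   -4.6  175.4] -> shift cm [ 0.04 -0.05  0.41] turn [-0.002  0.029 -0.002]
[0.07004295 0.01391335 0.69205573]
```

move_arm(offset=[[0, 0, 0.5], [0, 0, 0], [0, 0, 0], [0, 0, 0], [0, 0, 0]], twist=[[0, 0, 0], [0, 0, 0], [0, 0, 0], [0, 0, 0], [0, 0, 0]], grip=[1, 1, 0.2, 0.2, 0.2], force=90)

```text
time: 13.2
ee_pos: [0.6819, -0.0841, 0.1316]
tcp_rot: [-179.8, -4.7, 175.4]
wrist_force: [-0.3, 0.0, -0.2]
opening: 0.044
grasp_force: 0.0
```

move_arm(offset=[[0, 0, 0], [0, 0, 0], [0, 0, 0], [0, 0, 0], [0, 0, 0]], twist=[[0, 0, 0], [0, 0, 0], [0, 0, 0], [0, 0, 0], [0, 0, 0]], grip=[0.2, 0.2, 0.2, 0.2, 0.2])

```text
time: 13.7
ee_pos: [0.6819, -0.0852, 0.132]
tcp_rot: [-179.8, -4.6, 175.4]
wrist_force: [-1.0, -5.2, 2.2]
opening: 0.0321
grasp_force: 88.7
```

move_arm(offset=[[0, 0, -0.8], [0, 0, -0.7], [0, 0, 0]], twist=[[0, 0, 0], [0, 0, 0], [0, 0, 0]], grip=[0.2, 0.2, 0.2])

```text
time: 14.0
ee_pos: [0.6812, -0.085, 0.1405]
tcp_rot: [-179.8, -5.2, 175.4]
wrist_force: [-1.5, -6.1, -28.6]
opening: 0.0319
grasp_force: 98.6
```

move_arm(offset=[[0, 0, 0.2], [-1.06, 0, 0.08], [-1.16, 0, 0.2], [-1.3, 0, 0.35], [0, 0, 0]], twist=[[0, 0, 0], [0, 0, 0], [0, 0, 0], [0, 0, 0], [0, 0, 0]], grip=[0.2, 0.2, 0.2, 0.2, 0.2])

```text
time: 14.5
ee_pos: [0.7175, -0.0875, 0.1325]
tcp_rot: [-179.8, -4.9, 175.4]
wrist_force: [2.7, -4.4, -0.6]
opening: 0.0198
grasp_force: 2.5
```

```bash
python3 -c "
from h import *
a=.8
goto(rod(a,.12),rotl(a-.4))
print(bot.get_obs()['wrist_force'])"
```

```text
at [ 0.7175 -0.0875  0.1325] [-179.8   -4.9  175.4] -> shift cm [ 0.16  0.01 -0.8 ] turn [-0.003  0.315 -0.002]
[ 2.67151071 -4.44976669 -0.57781953]
```

move_arm(offset=[[0, 0, 0], [0, 0, 0], [0, 0, 0], [0, 0, 0], [0, 0, 0]], twist=[[0, 0, 0], [0, 0, 0], [0, 0, 0], [0, 0, 0], [0, 0, 0]], grip=[1, 1, 1, 1, 1])

```text
time: 15.0
ee_pos: [0.7172, -0.0868, 0.1358]
tcp_rot: [-179.9, -4.6, 175.4]
wrist_force: [0.5, 0.7, 0.2]
opening: 0.0854
grasp_force: 0.0
```

move_arm(offset=[[0, 0, -4], [0, 0, -4], [3, 0, -3], [5, 0, 0], [5, 0, 0]], twist=[[0, 0, 0], [0, 0, 0], [0, 0, 0], [0, 0, 0], [0, 0, 0]], grip=[1, 1, 1, 1, 1])

```text
time: 15.5
ee_pos: [0.6051, -0.0776, 0.2555]
tcp_rot: [-179.8, -4.6, 175.4]
wrist_force: [1.1, -1.0, 2.1]
opening: 0.0851
grasp_force: 0.0
```

```bash
python3 -c "
from h import *
p=viewer.camera('scene'); cv2.imwrite('pics/s5.png',cv2.resize(p['color'][230:350,290:450,::-1],None,fx=5,fy=5,interpolation=2))
C=cloud(p)
k=blob(C,p['depth']>0,.163,.185,(.62,.8),(-.15,-.02));P=(C[k]-PIV)@S;print(k.sum(),np.round(P.mean(0),3))
k=blob(C,p['depth']>0,.06,.185,(.62,.8),(-.13,-.02));P=(C[k]-PIV)@S
for z in np.arange(.03,.15,.008):
  q=P[abs(P[:,2]-z)<.004]; print(round(z,3),len(q),np.round(np.percentile(q,[5,50,95],axis=0)[:,:2].T.ravel(),3) if len(q) else '')
goto(rod(.5,.104),rotl(.1))
"
```

```text
127 [ 0.032 -0.004  0.138]
0.03 45 [-0.01   0.063  0.072 -0.019  0.005  0.064]
0.038 35 [-0.013  0.003  0.01  -0.019 -0.017 -0.004]
0.046 36 [-0.014  0.004  0.01  -0.019 -0.016  0.005]
0.054 38 [-0.014  0.003  0.017 -0.019 -0.016  0.006]
0.062 49 [-0.015  0.005  0.02  -0.019 -0.011  0.006]
0.07 46 [-0.014 -0.004  0.007 -0.018 -0.014  0.001]
0.078 8 [ 0.024  0.03   0.033 -0.016 -0.012 -0.006]
0.086 32 [ 0.014  0.026  0.036 -0.019 -0.017 -0.002]
0.094 41 [ 0.012  0.029  0.038 -0.019 -0.016 -0.004]
0.102 67 [ 0.016  0.033  0.039 -0.019 -0.01   0.009]
0.11 120 [ 0.012  0.025  0.037 -0.018 -0.008  0.002]
0.118 4 [ 0.012  0.018  0.029 -0.01  -0.007 -0.006]
0.126 7 [ 0.032  0.039  0.042 -0.012 -0.007  0.002]
0.134 77 [ 0.026  0.036  0.042 -0.013 -0.006  0.005]
0.142 64 [ 0.022  0.029  0.038 -0.012 -0.004  0.006]
at [ 0.5943 -0.0766  0.2547] [-179.9   -5.2  175.4] -> shift cm [-9.7  -0.07 11.28] turn [-0.002  0.009 -0.002]
```

View pics/s5.png

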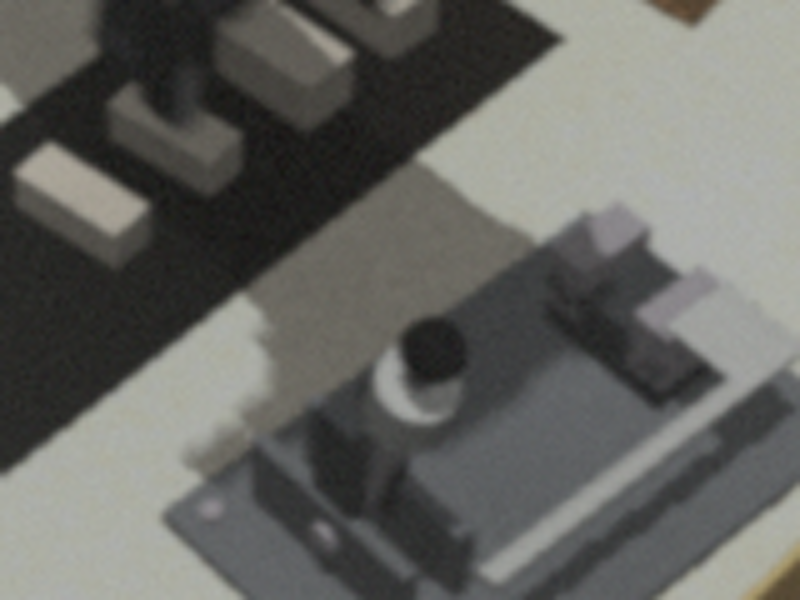

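The lever is now at about 0.63 rad with the knob at (435,350) in the crop, and the collar looks down, so it is nearly past the gate. I'll grasp again with more tilt, lift, and finish in smaller steps.

```bash
python3 -c "
from h import *
goto(rod(.63,.21),rotl(.2));goto(rod(.63,.103),rotl(.2))
"
```

```text
at [ 0.5943 -0.0766  0.2547] [-179.9   -5.2  175.4] -> shift cm [-12.52  -0.09   0.89] turn [-0.002  0.109 -0.002]
at [ 0.5943 -0.0766  0.2547] [-179.9   -5.2  175.4] -> shift cm [-11.03  -0.07  11.48] turn [-0.002  0.109 -0.002]
```

move_arm(offset=[[-4.5, 0, 0], [-4.2, 0, 0], [-3.8, 0, 0.9], [0, 0, 0], [0, 0, 0]], twist=[[0, 0, 0], [0, 0, 0], [0, 0, 0], [0, 0.11, 0], [0, 0, 0]], grip=[1, 1, 1, 1, 1])

```text
time: 16.05
ee_pos: [0.7279, -0.0874, 0.2278]
tcp_rot: [-179.9, -9.1, 175.4]
wrist_force: [0.8, -0.6, -0.8]
opening: 0.0852
grasp_force: 0.0
```

```bash
python3 -c "
from h import *
goto(rod(.63,.21),rotl(.2));goto(rod(.63,.103),rotl(.2));print(bot.get_obs()['q'])
"
```

```text
at [ 0.7279 -0.0874  0.2278] [-179.9   -9.1  175.4] -> shift cm [ 1.11 -0.08 -0.5 ] turn [-0.002  0.042 -0.002]
at [ 0.7279 -0.0874  0.2278] [-179.9   -9.1  175.4] -> shift cm [ 1.88 -0.06 10.18] turn [-0.002  0.042 -0.002]
[ -6.67812986  48.20624233  65.66147711 116.51232231  -0.46692289
  -2.05984519]
```

move_arm(offset=[[1.1, 0, 0], [0.2, 0, 2.5], [0.2, 0, 2.5], [0.2, 0, 2.5], [0.1, 0, 2.5]], twist=[[0, 0, 0], [0, 0, 0], [0, 0, 0], [0, 0, 0], [0, 0, 0]], grip=[1, 1, 1, 1, 1])

```text
time: 16.55
ee_pos: [0.6924, -0.0849, 0.1395]
tcp_rot: [-179.8, -8.3, 175.4]
wrist_force: [0.7, -0.1, 0.6]
opening: 0.0852
grasp_force: 0.0
```

```bash
python3 -c "
from h import *
goto(rod(.63,.103),rotl(.2));print(bot.get_obs()['q'],bot.get_obs()['wrist_force'])
"
```

```text
at [ 0.6924 -0.0849  0.1395] [-179.8   -8.3  175.4] -> shift cm [-0.24 -0.05  0.9 ] turn [-0.003  0.055 -0.002]
[-6.80591319 34.43789127 34.43516752 98.30233511 -0.48270102 -2.17747541] [ 0.69023443 -0.07393885  0.57985761]
```

move_arm(offset=[[-0.3, 0, 0.9], [0, 0, 0], [0, 0, 0], [0, 0, 0], [0, 0, 0]], twist=[[0, 0.05, 0], [0, 0, 0], [0, 0, 0], [0, 0, 0], [0, 0, 0]], grip=[1, 0.35, 0.35, 0.35, 0.35], force=90)

```text
time: 17.05
ee_pos: [0.6961, -0.0862, 0.1322]
tcp_rot: [-179.7, -11.1, 175.4]
wrist_force: [-0.9, -3.7, 2.6]
opening: 0.032
grasp_force: 88.9
```

move_arm(offset=[[0, 0, 0], [0, 0, 0], [0, 0, 0]], twist=[[0, 0, 0], [0, 0, 0], [0, 0, 0]], grip=[0.3, 0.3, 0.3])

```text
time: 17.35
ee_pos: [0.6961, -0.0862, 0.1321]
tcp_rot: [-179.7, -11.1, 175.3]
wrist_force: [-0.3, -4.8, 6.2]
opening: 0.032
grasp_force: 89.1
```

move_arm(offset=[[0, 0, -0.7], [0, 0, 0]], twist=[[0, 0, 0], [0, 0, 0]], grip=[0.3, 0.3])

```text
time: 17.55
ee_pos: [0.6971, -0.0862, 0.1373]
tcp_rot: [-179.8, -11.3, 175.3]
wrist_force: [-1.0, -5.3, -5.9]
opening: 0.0317
grasp_force: 89.5
```

move_arm(offset=[[0, 0, -0.7], [0, 0, 0]], twist=[[0, 0, 0], [0, 0, 0]], grip=[0.3, 0.3])

```text
time: 17.75
ee_pos: [0.6985, -0.0864, 0.1436]
tcp_rot: [-179.7, -11.3, 175.3]
wrist_force: [-0.7, -5.7, -7.5]
opening: 0.0316
grasp_force: 89.6
```

```bash
python3 -c "
from h import *
goto(rod(.8,.118),rotl(.2));print(bot.get_obs()['q'],bot.get_obs()['wrist_force'])
s=bot.get_obs();print(S.T@(s['ee_pos']-PIV))
"
```

```text
at [ 0.6985 -0.0864  0.1436] [-179.7  -11.3  175.3] -> shift cm [-1.8   0.06  0.14] turn [-0.004  0.002 -0.003]
[ -6.79732733  39.46289665  41.95433078 103.81049281  -0.67169753
  -2.09993253] [-0.70108331 -5.65090748 -7.50045862]
[ 0.02862559 -0.00051829  0.11359053]
```

move_arm(offset=[[-0.2, 0, -0.25], [-0.6, 0, -0.02], [0, 0, 0]], twist=[[0, 0, 0], [0, 0.03, 0], [0, 0, 0]], grip=[0.3, 0.3, 0.3])

```text
time: 18.05
ee_pos: [0.7057, -0.0869, 0.1424]
tcp_rot: [-179.8, -13.4, 175.3]
wrist_force: [-7.0, -4.8, -6.1]
opening: 0.0321
grasp_force: 89.8
```

move_arm(offset=[[-0.6, 0, 0], [0, 0, 0]], twist=[[0, 0, 0], [0, 0, 0]], grip=[0.3, 0.3])

```text
time: 18.25
ee_pos: [0.7115, -0.0875, 0.1416]
tcp_rot: [-179.7, -13.3, 175.3]
wrist_force: [-4.9, -5.3, -6.1]
opening: 0.0325
grasp_force: 67.5
```

move_arm(offset=[[-0.6, 0, 0.1], [0, 0, 0]], twist=[[0, 0, 0], [0, 0, 0]], grip=[0.3, 0.3])

```text
time: 18.45
ee_pos: [0.7173, -0.0879, 0.1394]
tcp_rot: [-179.8, -13.3, 175.4]
wrist_force: [-3.9, -6.0, -7.1]
opening: 0.0316
grasp_force: 89.6
```

```bash
python3 -c "
from h import *
s=bot.get_obs();x=S.T@(s['ee_pos']-PIV);print(x,np.hypot(x[0],x[2]),np.arctan2(x[0],x[2])+.4,s['q'])
"
```

```text
[ 0.04748169 -0.00061403  0.10937381] 0.1192356544414654 0.8095724863458247 [ -6.7222989   46.17870744  51.59224639 108.69036131  -0.73403357
  -2.06829221]
```

move_arm(offset=[[-0.2, 0, 0.1], [0, 0, 0], [0, 0, 0], [0, 0, 0], [0, 0, 0]], twist=[[0, 0, 0], [0, 0, 0], [0, 0, 0], [0, 0, 0], [0, 0, 0]], grip=[0.3, 1, 1, 1, 1])

```text
time: 18.95
ee_pos: [0.7198, -0.0869, 0.1394]
tcp_rot: [-179.8, -13.1, 175.4]
wrist_force: [0.2, -0.3, -0.4]
opening: 0.085
grasp_force: 0.0
```

move_arm(offset=[[0, 0, -4], [0, 0, -4], [4, 0, 0], [5, 0, 0], [5, 0, 0]], twist=[[0, 0, 0], [0, 0, 0], [0, -0.15, 0], [0, -0.08, 0], [0, 0, 0]], grip=[1, 1, 1, 1, 1])

```text
time: 19.45
ee_pos: [0.6664, -0.0826, 0.2238]
tcp_rot: [-179.8, -7.9, 175.4]
wrist_force: [0.7, 0.6, 1.4]
opening: 0.0852
grasp_force: 0.0
```

move_arm(offset=[[5, 0, 0], [5, 0, 0], [5, 0, 0], [0, 0, 0], [0, 0, 0]], twist=[[0, 0, 0], [0, 0, 0], [0, 0, 0], [0, 0, 0], [0, 0, 0]], grip=[1, 1, 1, 1, 1])

```text
time: 19.95
ee_pos: [0.5187, -0.0708, 0.2471]
tcp_rot: [-179.8, -7.9, 175.4]
wrist_force: [-0.2, 0.6, 0.5]
opening: 0.0853
grasp_force: 0.0
```

```bash
python3 -c "
from h import *
for n in ('scene','top'):
  p=viewer.camera(n);C=cloud(p)
  save(p,n+'6.png')
  for lo,hi in((.155,.185),(.11,.15)):
    k=blob(C,p['depth']>0,lo,hi,(.62,.8),(-.15,-.02));P=(C[k]-PIV)@S;print(n,k.sum(),np.round(np.percentile(P,[3,50,97],axis=0),3).tolist() if k.sum() else '')
  for d in finder.pinpoint(p,'gauge_mouth')[:2]: print(d['p'],at_z(p,d['position'],.055))
  for d in finder.pinpoint(p,'lever_pivot')[:2]: print(d['p'],at_z(p,d['position'],.03))
  k=blob(C,p['depth']>0,.048,.066,(.63,.76),(.03,.13));P=(C[k]-PIV)@S-[0,.16,0]
  H,a,b=np.histogram2d(P[:,0],P[:,1],[np.arange(-.06,.1,.004),np.arange(-.04,.05,.01)])
  print(H.astype(int).tolist())
  blanks(p)
a=cv2.imread('pics/top6.png')[100:220,230:400];cv2.imwrite('pics/t6c.png',cv2.resize(a,None,fx=4.5,fy=4.5,interpolation=2))
goto([.5,0,.25])
"
```

```text
scene 135 [[0.042, -0.014, 0.126], [0.052, -0.004, 0.131], [0.062, 0.007, 0.137]]
scene 240 [[0.024, -0.019, 0.082], [0.04, -0.011, 0.1], [0.054, 0.003, 0.11]]
0.83 [0.6743588  0.06906648 0.055     ]
[[0, 0, 0, 0, 0, 0, 0, 0], [0, 0, 0, 0, 0, 0, 0, 0], [0, 0, 0, 0, 0, 0, 0, 0], [0, 0, 0, 0, 0, 0, 0, 0], [0, 0, 0, 0, 0, 0, 0, 0], [0, 0, 1, 3, 1, 2, 0, 0], [0, 6, 7, 9, 7, 2, 0, 0], [0, 4, 6, 5, 7, 8, 0, 0], [0, 3, 7, 6, 8, 4, 0, 0], [0, 3, 9, 7, 5, 8, 0, 0], [0, 3, 7, 10, 8, 6, 0, 0], [0, 0, 1, 0, 1, 0, 0, 0], [0, 0, 0, 0, 0, 0, 0, 0], [0, 0, 0, 0, 0, 0, 0, 0], [0, 0, 0, 0, 0, 0, 0, 0], [0, 0, 0, 0, 0, 0, 0, 0], [0, 0, 0, 0, 0, 0, 0, 0], [0, 2, 4, 3, 3, 3, 0, 0], [0, 3, 6, 7, 8, 4, 0, 0], [0, 5, 7, 7, 6, 6, 0, 0], [0, 5, 9, 5, 4, 7, 0, 0], [0, 3, 7, 8, 11, 4, 0, 0], [0, 3, 10, 9, 9, 6, 0, 0], [0, 0, 0, 0, 1, 1, 0, 0], [0, 1, 2, 3, 5, 2, 0, 0], [0, 1, 9, 9, 7, 3, 0, 0], [0, 2, 7, 8, 7, 5, 0, 0], [0, 1, 8, 7, 7, 4, 0, 0], [0, 2, 8, 11, 4, 7, 0, 0], [0, 2, 5, 8, 7, 4, 0, 0], [0, 1, 10, 7, 8, 4, 0, 0], [0, 1, 8, 7, 6, 5, 0, 0], [0, 1, 10, 9, 7, 4, 0, 0], [6, 5, 6, 10, 7, 5, 0, 0], [8, 8, 6
[... 933 characters left out ...]
9, 10, 0, 0], [0, 1, 4, 2, 6, 1, 0, 0], [0, 0, 0, 0, 0, 0, 0, 0], [0, 0, 6, 8, 9, 7, 0, 0], [0, 0, 7, 9, 7, 6, 0, 0], [0, 0, 9, 9, 6, 7, 0, 0], [0, 0, 7, 8, 10, 7, 0, 0], [0, 0, 5, 9, 10, 6, 0, 0], [0, 0, 7, 8, 8, 7, 0, 0], [0, 0, 6, 10, 9, 6, 0, 0], [0, 0, 8, 8, 8, 7, 0, 0], [0, 0, 8, 8, 6, 9, 0, 0], [9, 10, 9, 10, 9, 8, 0, 0], [8, 8, 7, 3, 2, 1, 0, 0], [0, 0, 0, 0, 0, 0, 0, 0], [0, 0, 0, 0, 0, 0, 0, 0], [0, 0, 0, 0, 0, 0, 0, 0], [0, 0, 0, 0, 0, 0, 0, 0]]
blank xy 458 150 top 30.9mm size 59x32 ang -2.1
blank xy 462 86 top 31.0mm size 58x30 ang 0.4
blank xy 456 23 top 23.5mm size 59x24 ang 0.5
at [ 0.5203 -0.071   0.2449] [-179.8   -8.1  175.4] -> shift cm [ 2.64  6.91 -0.16] turn [0. 0. 0.]
```

View pics/t6c.png

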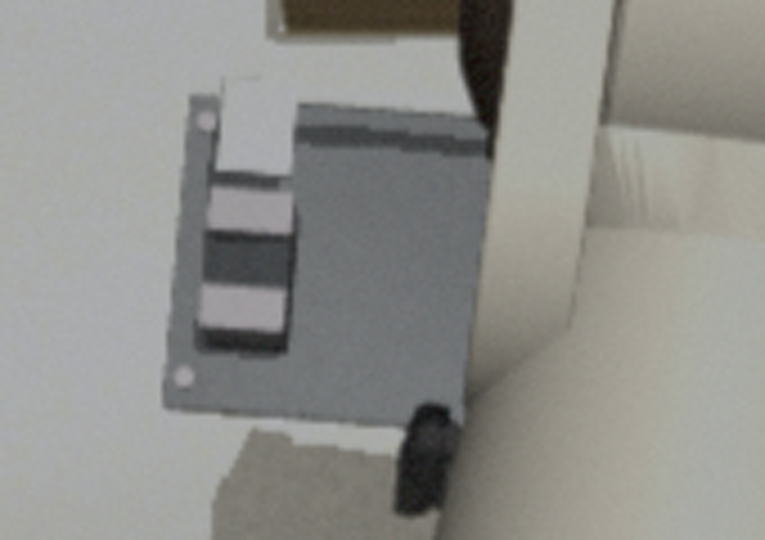

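The crop shows the cover driven clear, with the slot between the two pale jaws at about (248,261). Depth puts the knob at a lever angle of about 0.78 rad with the collar down, so the gauge is open.

move_arm(offset=[[0, 0, 0], [1.9, 5, 0], [1.9, 5, 0], [1.9, 5, 0], [1.9, 5, 0]], twist=[[0, -0.14, 0], [0, 0, 0], [0, 0, 0], [0, 0, 0], [0, 0, 0]], grip=[1, 1, 1, 1, 1], force=40)

```text
time: 20.75
ee_pos: [0.4632, 0.1227, 0.2449]
tcp_rot: [-179.8, -0.0, 175.4]
wrist_force: [1.3, 0.6, -0.3]
opening: 0.0856
grasp_force: 0.0
```

move_arm(offset=[[0, 0, 0], [0, 0, 0], [0, 0, 0], [0, 0, 0], [0, 0, 0]], twist=[[0, 0, 0.15], [0, 0, 0.15], [0, 0, 0.15], [0, 0, 0.15], [0, 0, 0.15]], grip=[1, 1, 1, 1, 1])

```text
time: 21.25
ee_pos: [0.464, 0.1214, 0.2448]
tcp_rot: [-179.8, 0.1, 132.1]
wrist_force: [0.7, 0.4, 0.1]
opening: 0.0855
grasp_force: 0.0
```

move_arm(offset=[[0, 0, 0], [0, 0, 0], [0, 0, 0], [0, 0, 0], [0, 0, 0]], twist=[[0, 0, 0.15], [0, 0, 0.15], [0, 0, 0.15], [0, 0, 0.15], [0, 0, 0.15]], grip=[1, 1, 1, 1, 1])

```text
time: 21.75
ee_pos: [0.464, 0.1213, 0.2447]
tcp_rot: [-179.9, 0.2, 89.1]
wrist_force: [0.7, 0.6, 0.6]
opening: 0.0854
grasp_force: 0.0
```

```bash
cat >> h.py <<'E'
def down(y): return R.from_euler('xyz',[180,0,y],degrees=True).as_matrix()
E
python3 -c "
from h import *
for n in('top','scene'):
  p=viewer.camera(n);g=cv2.GaussianBlur(cv2.cvtColor(p['color'],6+1),(3,3),0).astype(np.float32)
  M=np.array([.6826,.0759,.055])
  xs=np.arange(-.045,.04,.0005)
  prof=[]
  for y in np.arange(-.014,.0141,.004):
    uv=np.array([proj(p,M+S@np.array([x,y,0])) for x in xs],np.float32)
    v=cv2.remap(g,uv[:,0].reshape(-1,1),uv[:,1].reshape(-1,1),1).ravel(); d=np.gradient(cv2.GaussianBlur(v.reshape(-1,1),(1,9),0).ravel())
    w=xs<-.008; a=xs[w][np.argmin(d[w])]; w=xs>-.008; w&=xs<.02; b=xs[w][np.argmax(d[w])]
    prof.append([y,a*1e3,b*1e3])
  print(n,np.round(prof,3).tolist())
goto([.4595,.1485,.1],down(88)); print(bot.get_obs()['q'])
"
```

```text
top [[-0.014, -17.0, 9.5], [-0.01, -17.0, 9.0], [-0.006, -17.5, 9.0], [-0.002, -17.5, 9.0], [0.002, -17.5, 9.5], [0.006, -17.0, 9.5], [0.01, -17.5, 9.5], [0.014, -17.0, 9.5]]
scene [[-0.014, -15.5, 11.5], [-0.01, -15.5, 11.0], [-0.006, -15.5, 11.0], [-0.002, -15.5, 11.5], [0.002, -16.0, 11.5], [0.006, -15.5, 11.5], [0.01, -16.5, -8.0], [0.014, -35.5, -8.0]]
at [0.464  0.1213 0.2448] [-179.9    0.2   89.3] -> shift cm [ 2.76 -0.46 14.47] turn [-0.001  0.003  0.023]
[ 14.73074078  -4.69917835  -0.56737805  94.25617048  -0.14797206
 105.38554479]
```

move_arm(offset=[[2.75, -0.45, 2], [0, 0, 5], [0, 0, 5], [0, 0, 4], [0, 0, 3]], twist=[[0, 0, 0.025], [0, 0, 0], [0, 0, 0], [0, 0, 0], [0, 0, 0]], grip=[1, 1, 1, 1, 1])

```text
time: 22.35
ee_pos: [0.4581, 0.1479, 0.052]
tcp_rot: [-179.8, 0.2, 88.4]
wrist_force: [0.2, 0.5, 0.5]
opening: 0.0852
grasp_force: 0.0
```

move_arm(offset=[[0, 0, 2], [0, 0, 1], [0, 0, 0], [0, 0, 0], [0, 0, 0]], twist=[[0, 0, 0], [0, 0, 0], [0, 0, 0], [0, 0, 0], [0, 0, 0]], grip=[1, 1, 1, 1, 0.5])

```text
time: 22.85
ee_pos: [0.4599, 0.1483, 0.0264]
tcp_rot: [179.9, 0.1, 88.1]
wrist_force: [-0.4, 0.5, 0.1]
opening: 0.073
grasp_force: 0.0
```

move_arm(offset=[[0, 0, 0], [0, 0, 0], [0, 0, 0], [0, 0, 0], [0, 0, 0]], twist=[[0, 0, 0], [0, 0, 0], [0, 0, 0], [0, 0, 0], [0, 0, 0]], grip=[0.5, 0.5, 0.5, 0.5, 0.5], force=50)

```text
time: 23.35
ee_pos: [0.4599, 0.1483, 0.0264]
tcp_rot: [179.9, 0.1, 88.1]
wrist_force: [0.4, 0.2, 5.8]
opening: 0.0588
grasp_force: 54.6
```

move_arm(offset=[[0, 0, -3], [0, 0, -5], [0, 0, -5], [0, 0, -2], [0, 0, 0]], twist=[[0, 0, 0], [0, 0, 0], [0, 0, 0], [0, 0, -0.15], [0, 0, -0.15]], grip=[0.5, 0.5, 0.5, 0.5, 0.5])

```text
time: 23.85
ee_pos: [0.4606, 0.1489, 0.1795]
tcp_rot: [179.7, 0.1, 105.6]
wrist_force: [0.3, 0.6, -2.5]
opening: 0.059
grasp_force: 54.7
```

move_arm(offset=[[0, 0, 0], [0, 0, 0], [0, 0, 0], [0, 0, 0], [0, 0, 0]], twist=[[0, 0, -0.15], [0, 0, -0.15], [0, 0, -0.15], [0, 0, -0.15], [0, 0, -0.15]], grip=[0.5, 0.5, 0.5, 0.5, 0.5])

```text
time: 24.35
ee_pos: [0.4591, 0.1484, 0.1754]
tcp_rot: [-179.9, 0.1, 148.6]
wrist_force: [0.2, -0.4, -1.1]
opening: 0.0592
grasp_force: 54.7
```

move_arm(offset=[[0, 0, 0], [0, 0, 0], [0, 0, 0], [0, 0, 0], [0, 0, 0]], twist=[[0, 0, -0.15], [0, 0, -0.15], [0, 0, -0.15], [0, 0, -0.03], [0, 0, 0]], grip=[0.5, 0.5, 0.5, 0.5, 0.5])

```text
time: 24.85
ee_pos: [0.4591, 0.1484, 0.1753]
tcp_rot: [-179.8, -0.0, 175.6]
wrist_force: [0.2, -0.3, -0.3]
opening: 0.0598
grasp_force: 54.7
```

```bash
cat >> h.py <<'E'
MO=np.array([.6794,.0731,.055])
E
python3 -c "
from h import *
goto(MO+[0,0,.06],down(175.5)); print(bot.get_obs()['q'],bot.get_obs()['opening'])"
```

```text
at [0.4591 0.1484 0.1753] [-179.8   -0.   175.6] -> shift cm [-22.54  -5.79   6.04] turn [-0.003 -0.     0.001]
[17.99538821 -5.05315337 -8.58239377 86.53955593 -0.14504285 22.43242399] 0.05976220686886293
```

move_arm(offset=[[-4.5, -1.16, 0], [-4.5, -1.16, 0], [-4.5, -1.16, 0], [-4.5, -1.16, 0], [-4.5, -1.15, 0]], twist=[[0, 0, 0], [0, 0, 0], [0, 0, 0], [0, 0, 0], [0, 0, 0]], grip=[0.5, 0.5, 0.5, 0.5, 0.5])

```text
time: 25.35
ee_pos: [0.6808, 0.073, 0.175]
tcp_rot: [-179.8, -0.0, 175.5]
wrist_force: [0.7, 0.3, -0.4]
opening: 0.059
grasp_force: 54.6
```

move_arm(offset=[[0, 0, 3], [0, 0, 3], [0, 0, 2], [0, 0, 0], [0, 0, 0]], twist=[[0, 0, 0], [0, 0, 0], [0, 0, 0], [0, 0, 0], [0, 0, 0]], grip=[0.5, 0.5, 0.5, 0.5, 0.5])

```text
time: 25.85
ee_pos: [0.6791, 0.0736, 0.0956]
tcp_rot: [-179.8, -0.0, 175.6]
wrist_force: [0.6, -0.8, -1.3]
opening: 0.0595
grasp_force: 54.7
```

```bash
python3 -c "
from h import *
goto(MO+[0,0,.026],down(175.5)); print(bot.get_obs()['wrist_force'],bot.get_obs()['opening'])
p=viewer.camera('scene');cv2.imwrite('pics/s7.png',cv2.resize(p['color'][230:350,340:500,::-1],None,fx=5,fy=5,interpolation=2))"
```

```text
at [0.6791 0.0736 0.0956] [-179.8   -0.   175.6] -> shift cm [-0.04 -0.05  1.46] turn [-0.003 -0.001  0.002]
[ 0.58228995 -0.75272262 -1.34064342] 0.05951547708255779
```

View pics/s7.png

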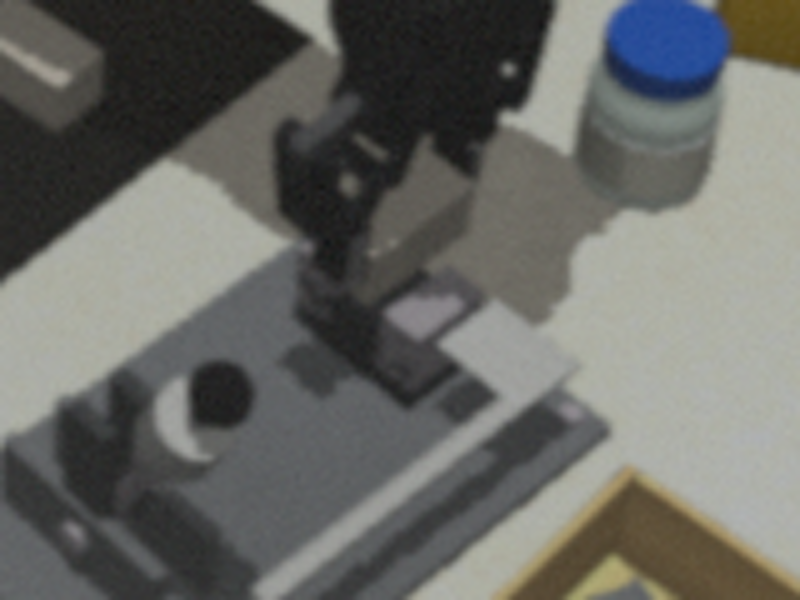

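The crop shows blank 1, at about (415,220), held lengthwise just above the slot between the jaws. I'll lower it slowly.

move_arm(offset=[[0, 0, 0.6], [0, 0, 0.5], [0, 0, 0]], twist=[[0, 0, 0], [0, 0, 0], [0, 0, 0]], grip=[0.5, 0.5, 0.5])

```text
time: 26.2
ee_pos: [0.6789, 0.0736, 0.0837]
tcp_rot: [-179.8, -0.1, 175.7]
wrist_force: [-0.6, -0.6, -1.7]
opening: 0.059
grasp_force: 54.7
```

move_arm(offset=[[0, 0, 0.2], [0, 0, 0]], twist=[[0, 0, 0], [0, 0, 0]], grip=[0.5, 0.5])

```text
time: 26.4
ee_pos: [0.679, 0.0736, 0.082]
tcp_rot: [-179.8, -0.0, 175.7]
wrist_force: [-0.4, -0.5, -0.6]
opening: 0.059
grasp_force: 54.7
```

move_arm(offset=[[0, 0, 0.15], [0, 0, 0]], twist=[[0, 0, 0], [0, 0, 0]], grip=[0.5, 0.5])

```text
time: 26.6
ee_pos: [0.6792, 0.0736, 0.0815]
tcp_rot: [-179.8, 0.0, 175.7]
wrist_force: [-2.3, -0.6, 3.8]
opening: 0.0589
grasp_force: 55.2
```

It stopped at the mouth with about 5 N, so blank 1 is oversize, which agrees with the measured 31 mm. It goes in the tub.

move_arm(offset=[[0, 0, 0], [0, 0, 0], [0, 0, 0], [0, 0, -2], [0, 0, -3]], twist=[[0, 0, 0], [0, 0, 0], [0, 0, 0], [0, 0, 0], [0, 0, 0]], grip=[0.5, 0.5, 0.5, 0.5, 0.5])

```text
time: 27.1
ee_pos: [0.6781, 0.0736, 0.1287]
tcp_rot: [-179.8, -0.3, 175.7]
wrist_force: [0.4, 0.2, -1.2]
opening: 0.0586
grasp_force: 54.6
```

move_arm(offset=[[0, 0, -4], [1, 0, -4], [1.4, -4.7, 0], [1.3, -4.7, 0], [1.3, -4.7, 0]], twist=[[0, 0, 0], [0, 0, 0], [0, 0, 0], [0, 0, 0], [0, 0, 0]], grip=[0.5, 0.5, 0.5, 0.5, 0.5])

```text
time: 27.6
ee_pos: [0.6182, -0.064, 0.2111]
tcp_rot: [-179.8, 0.0, 175.8]
wrist_force: [0.7, -1.2, -1.4]
opening: 0.0592
grasp_force: 54.7
```

move_arm(offset=[[1.3, -4.7, 0], [1.3, -4.7, 0], [1.1, -4.7, 0], [1.1, -4.7, 0], [1, -4.7, 0]], twist=[[0, 0, 0], [0, 0, 0], [0, 0, 0], [0, 0, 0], [0, 0, 0]], grip=[0.5, 0.5, 0.5, 0.5, 0.5])

```text
time: 28.1
ee_pos: [0.5425, -0.2947, 0.2117]
tcp_rot: [-179.8, -0.0, 175.7]
wrist_force: [1.1, -0.8, -1.7]
opening: 0.0594
grasp_force: 54.7
```

```bash
python3 -c "
from h import *
goto([.53,-.34,.034],down(175.5)); s=bot.get_obs();print(s['wrist_force'],s['opening'],s['q'])"
```

```text
at [ 0.5425 -0.2947  0.2117] [-179.8   -0.   175.7] -> shift cm [ 0.9  -4.56 17.79] turn [-0.003 -0.     0.004]
[ 1.13202675 -0.76066858 -1.66090226] 0.05942240062211321 [-28.44377036  13.67327043  15.30125622  91.56378414  -0.15965885
 -24.14889344]
```

move_arm(offset=[[0.9, -4.5, 0], [0, 0, 5], [0, 0, 5], [0, 0, 4], [0, 0, 2]], twist=[[0, 0, 0], [0, 0, 0], [0, 0, 0], [0, 0, 0], [0, 0, 0]], grip=[0.5, 0.5, 0.5, 0.5, 0.5])

```text
time: 28.6
ee_pos: [0.529, -0.3367, 0.047]
tcp_rot: [-180.0, -0.3, 175.7]
wrist_force: [-0.3, -0.2, -1.0]
opening: 0.0586
grasp_force: 54.6
```

move_arm(offset=[[0, 0, 1.2], [0, 0, 0.5], [0, 0, 0], [0, 0, 0], [0, 0, 0]], twist=[[0, 0, 0], [0, 0, 0], [0, 0, 0], [0, 0, 0], [0, 0, 0]], grip=[0.5, 0.5, 0.5, 1, 1])

```text
time: 29.1
ee_pos: [0.5317, -0.3381, 0.0366]
tcp_rot: [-179.8, 0.1, 175.7]
wrist_force: [-0.0, 0.1, 0.6]
opening: 0.0843
grasp_force: 0.0
```

move_arm(offset=[[0, 0, 0], [0, 0, -3], [0, 0, -5], [0, 0, -5], [0, 0, -3]], twist=[[0, 0, 0], [0, 0, 0], [0, 0, 0], [0, 0, 0.15], [0, 0, 0.15]], grip=[1, 1, 1, 1, 1])

```text
time: 29.6
ee_pos: [0.5316, -0.3375, 0.2]
tcp_rot: [-179.8, 0.3, 158.2]
wrist_force: [0.8, -0.2, 0.3]
opening: 0.085
grasp_force: 0.0
```

move_arm(offset=[[0, 0, 0], [0, 0, 0], [0, 0, 0], [0, 0, 0], [0, 0, 0]], twist=[[0, 0, 0.15], [0, 0, 0.15], [0, 0, 0.15], [0, 0, 0.15], [0, 0, 0.15]], grip=[1, 1, 1, 1, 1])

```text
time: 30.1
ee_pos: [0.5311, -0.3372, 0.1956]
tcp_rot: [-179.9, 0.2, 115.2]
wrist_force: [0.2, -0.2, 0.1]
opening: 0.0852
grasp_force: 0.0
```

move_arm(offset=[[0, 0, 0], [0, 0, 0], [0, 0, 0], [0, 0, 0]], twist=[[0, 0, 0.15], [0, 0, 0.15], [0, 0, 0.15], [0, 0, 0]], grip=[1, 1, 1, 1])

```text
time: 30.5
ee_pos: [0.5311, -0.3372, 0.1955]
tcp_rot: [180.0, 0.2, 89.6]
wrist_force: [0.1, 0.9, 0.5]
opening: 0.0853
grasp_force: 0.0
```

```bash
python3 -c "
from h import *
for n in('top','scene'):
  p=viewer.camera(n);blanks(p);C=cloud(p)
  k=blob(C,p['depth']>0,.02,.042,(.44,.57),(-.44,-.24));print(n,k.sum(),C[k].mean(0) if k.sum() else '')
save(p,'x.png')
goto([.462,.085,.1],down(90.5))"
```

```text
blank xy 461 86 top 31.1mm size 60x30 ang 0.6
blank xy 456 21 top 23.8mm size 60x24 ang 5.6
blank xy 456 -38 top 23.6mm size 59x24 ang 5.1
top 450 [ 0.52883202 -0.33455602  0.03399859]
blank xy 463 83 top 29.1mm size 65x35 ang 0.4
blank xy 458 18 top 22.0mm size 62x28 ang 7.6
blank xy 458 -41 top 21.9mm size 63x28 ang 5.1
scene 588 [ 0.53334551 -0.33998173  0.03206292]
at [ 0.5311 -0.3372  0.1953] [-180.     0.2   90. ] -> shift cm [42.25 -6.89  9.4 ] turn [-0.     0.003 -0.008]
```

move_arm(offset=[[4.7, -0.77, 0], [4.7, -0.77, 0], [4.7, -0.77, 0], [4.7, -0.77, 0], [4.7, -0.77, 0]], twist=[[0, 0, 0], [0, 0, 0], [0, 0, 0], [0, 0, 0], [0, 0, 0]], grip=[1, 1, 1, 1, 1])

```text
time: 31.1
ee_pos: [0.4928, -0.1004, 0.1945]
tcp_rot: [180.0, 0.2, 90.0]
wrist_force: [1.5, -1.0, 0.5]
opening: 0.0853
grasp_force: 0.0
```

move_arm(offset=[[4.7, -0.76, 0], [4.7, -0.76, 0], [4.7, -0.76, 0], [4.7, -0.76, 0], [0, 0, 5]], twist=[[0, 0, 0], [0, 0, 0], [0, 0, 0], [0, 0, 0], [0, 0, 0]], grip=[1, 1, 1, 1, 1])

```text
time: 31.6
ee_pos: [0.466, 0.0912, 0.1492]
tcp_rot: [179.4, -0.0, 90.3]
wrist_force: [1.9, -0.3, -0.8]
opening: 0.0853
grasp_force: 0.0
```

```bash
python3 -c "
from h import *
goto([.462,.085,.026],down(90.5))"
```

```text
at [0.466  0.0912 0.1492] [179.4  -0.   90.3] -> shift cm [-0.62 -0.53 12.31] turn [ 0.01  -0.    -0.003]
```

move_arm(offset=[[0, 0, 4], [0, 0, 3], [0, 0, 0], [0, 0, 0]], twist=[[0, 0, 0], [0, 0, 0], [0, 0, 0], [0, 0, 0]], grip=[1, 1, 1, 1])

```text
time: 32.0
ee_pos: [0.4639, 0.0858, 0.0746]
tcp_rot: [-180.0, 0.2, 89.9]
wrist_force: [0.3, 0.2, 0.8]
opening: 0.0851
grasp_force: 0.0
```

```bash
python3 -c "
from h import *
goto([.462,.085,.026],down(90.5))"
```

```text
at [0.4639 0.0858 0.0746] [-180.     0.2   89.9] -> shift cm [-0.06 -0.18  4.87] turn [-0.001  0.003 -0.011]
```

move_arm(offset=[[0, -0.18, 3], [0, 0, 1.8], [0, 0, 0], [0, 0, 0], [0, 0, 0]], twist=[[0, 0, -0.01], [0, 0, 0], [0, 0, 0], [0, 0, 0], [0, 0, 0]], grip=[1, 1, 1, 0.5, 0.5])

```text
time: 32.5
ee_pos: [0.4633, 0.0858, 0.028]
tcp_rot: [179.9, 0.1, 90.4]
wrist_force: [-0.8, -0.6, 43.2]
opening: 0.0593
grasp_force: 41.8
```

move_arm(offset=[[0, 0, 0], [0, 0, 0], [0, 0, 0], [0, 0, 0]], twist=[[0, 0, 0], [0, 0, 0], [0, 0, 0], [0, 0, 0]], grip=[0.5, 0.5, 0.5, 0.5])

```text
time: 32.9
ee_pos: [0.4634, 0.0858, 0.0282]
tcp_rot: [179.8, 0.1, 90.3]
wrist_force: [-0.7, -0.7, 6.9]
opening: 0.0589
grasp_force: 54.2
```

move_arm(offset=[[0, 0, -3], [0, 0, -5], [0, 0, -5], [0, 0, -2], [0, 0, 0]], twist=[[0, 0, 0], [0, 0, 0], [0, 0, 0], [0, 0, -0.15], [0, 0, -0.15]], grip=[0.5, 0.5, 0.5, 0.5, 0.5])

```text
time: 33.4
ee_pos: [0.4639, 0.0864, 0.1813]
tcp_rot: [179.6, 0.2, 107.9]
wrist_force: [0.6, -0.7, -1.6]
opening: 0.0588
grasp_force: 54.7
```

move_arm(offset=[[0, 0, 0], [0, 0, 0], [0, 0, 0], [0, 0, 0], [0, 0, 0]], twist=[[0, 0, -0.15], [0, 0, -0.15], [0, 0, -0.15], [0, 0, -0.15], [0, 0, -0.15]], grip=[0.5, 0.5, 0.5, 0.5, 0.5])

```text
time: 33.9
ee_pos: [0.4624, 0.0861, 0.1773]
tcp_rot: [-179.9, 0.1, 150.9]
wrist_force: [-0.3, -0.5, -1.1]
opening: 0.0591
grasp_force: 54.7
```

move_arm(offset=[[0, 0, 0], [0, 0, 0], [0, 0, 0], [0, 0, 0]], twist=[[0, 0, -0.15], [0, 0, -0.15], [0, 0, -0.15], [0, 0, 0]], grip=[0.5, 0.5, 0.5, 0.5])

```text
time: 34.3
ee_pos: [0.4624, 0.0861, 0.1771]
tcp_rot: [-179.9, 0.1, 176.4]
wrist_force: [-0.1, 0.1, -0.2]
opening: 0.0595
grasp_force: 54.7
```

move_arm(offset=[[-4.4, 0, 0], [-4.4, 0, 0], [-4.4, 0, 0], [-4.4, 0, 0], [-4, 0, 0]], twist=[[0, 0, 0], [0, 0, 0], [0, 0, 0], [0, 0, 0], [0, 0, 0]], grip=[0.5, 0.5, 0.5, 0.5, 0.5])

```text
time: 34.8
ee_pos: [0.6796, 0.0718, 0.1762]
tcp_rot: [-179.8, 0.0, 176.0]
wrist_force: [0.5, 0.1, -0.8]
opening: 0.0592
grasp_force: 54.6
```

move_arm(offset=[[0, 0, 3], [0, 0, 2], [0, 0, 0], [0, 0, 0]], twist=[[0, 0, 0], [0, 0, 0], [0, 0, 0], [0, 0, 0]], grip=[0.5, 0.5, 0.5, 0.5])

```text
time: 35.2
ee_pos: [0.6775, 0.0719, 0.1265]
tcp_rot: [-179.8, -0.0, 176.1]
wrist_force: [1.0, -0.3, -0.8]
opening: 0.0593
grasp_force: 54.7
```

```bash
python3 -c "
from h import *
goto(MO+[0,0,.0275],down(175.5)); print(bot.get_obs()['wrist_force'],bot.get_obs()['opening'])"
```

```text
at [0.6775 0.0719 0.1265] [-179.8   -0.   176.1] -> shift cm [-0.19  0.14  4.4 ] turn [-0.003 -0.     0.011]
[ 1.01379457 -0.28563295 -0.7928481 ] 0.05932594604272454
```

move_arm(offset=[[-0.19, 0.14, 2], [0, 0, 1.5], [0, 0, 0.5], [0, 0, 0]], twist=[[0, 0, 0.01], [0, 0, 0], [0, 0, 0], [0, 0, 0]], grip=[0.5, 0.5, 0.5, 0.5])

```text
time: 35.6
ee_pos: [0.679, 0.073, 0.0855]
tcp_rot: [-179.8, -0.1, 175.7]
wrist_force: [-0.7, -0.0, -1.2]
opening: 0.0586
grasp_force: 54.7
```

move_arm(offset=[[0, 0, 0.25], [0, 0, 0]], twist=[[0, 0, 0], [0, 0, 0]], grip=[0.5, 0.5])

```text
time: 35.8
ee_pos: [0.6797, 0.0731, 0.0838]
tcp_rot: [-179.8, 0.0, 175.7]
wrist_force: [1.5, 0.7, -0.2]
opening: 0.0592
grasp_force: 54.7
```

move_arm(offset=[[0, 0, 0.15], [0, 0, 0]], twist=[[0, 0, 0], [0, 0, 0]], grip=[0.5, 0.5])

```text
time: 36.0
ee_pos: [0.6798, 0.0731, 0.0833]
tcp_rot: [-179.9, 0.1, 175.7]
wrist_force: [-2.2, -0.3, 5.4]
opening: 0.0594
grasp_force: 55.4
```

move_arm(offset=[[0, 0, 0.1], [0, 0, 0]], twist=[[0, 0, 0], [0, 0, 0]], grip=[0.5, 0.5])

```text
time: 36.2
ee_pos: [0.6798, 0.0731, 0.0832]
tcp_rot: [-179.9, 0.1, 175.7]
wrist_force: [-5.3, -1.1, 10.9]
opening: 0.059
grasp_force: 56.2
```

Blank 2 also stops at the mouth (31 mm, oversize). It goes in the tub too.

move_arm(offset=[[0, 0, 0], [0, 0, 0], [0, 0, 0], [0, 0, -2], [0, 0, -4]], twist=[[0, 0, 0], [0, 0, 0], [0, 0, 0], [0, 0, 0], [0, 0, 0]], grip=[0.5, 0.5, 0.5, 0.5, 0.5])

```text
time: 36.7
ee_pos: [0.6781, 0.0731, 0.1383]
tcp_rot: [-179.8, -0.3, 175.7]
wrist_force: [0.5, 0.5, -1.1]
opening: 0.0592
grasp_force: 54.6
```

move_arm(offset=[[1.7, 0, -4], [1.7, 0, -3], [1.7, -4.3, 0], [1.7, -4.3, 0], [1.7, -4.3, 0]], twist=[[0, 0, 0], [0, 0, 0], [0, 0, 0], [0, 0, 0], [0, 0, 0]], grip=[0.5, 0.5, 0.5, 0.5, 0.5])

```text
time: 37.2
ee_pos: [0.5844, -0.0498, 0.2118]
tcp_rot: [-179.8, 0.1, 175.8]
wrist_force: [0.1, -0.5, -0.9]
opening: 0.0591
grasp_force: 54.6
```

move_arm(offset=[[1.7, -4.3, 0], [1.7, -4.3, 0], [1.7, -4.3, 0], [1.7, -4.3, 0], [1.7, -4.3, 0]], twist=[[0, 0, 0], [0, 0, 0], [0, 0, 0], [0, 0, 0], [0, 0, 0]], grip=[0.5, 0.5, 0.5, 0.5, 0.5])

```text
time: 37.7
ee_pos: [0.4833, -0.2584, 0.2124]
tcp_rot: [-179.8, 0.0, 175.7]
wrist_force: [0.8, 0.4, -0.8]
opening: 0.059
grasp_force: 54.6
```

move_arm(offset=[[0.3, -4.3, 0], [0, -3.5, 0], [0, 0, 3], [0, 0, 3], [0, 0, 0]], twist=[[0, 0, 0], [0, 0, 0], [0, 0, 0], [0, 0, 0], [0, 0, 0]], grip=[0.5, 0.5, 0.5, 0.5, 0.5])

```text
time: 38.2
ee_pos: [0.4738, -0.334, 0.1482]
tcp_rot: [180.0, -0.3, 175.7]
wrist_force: [-0.8, 0.2, -1.0]
opening: 0.0587
grasp_force: 54.6
```

```bash
python3 -c "
from h import *
goto([.475,-.34,.036],down(175.5)); s=bot.get_obs();print(s['wrist_force'],s['opening'])"
```

```text
at [ 0.4738 -0.334   0.1482] [180.   -0.3 175.7] -> shift cm [-0.23 -0.59 11.22] turn [ 0.    -0.005  0.003]
[-0.79305539  0.21041902 -0.96587087] 0.05868062014125561
```

move_arm(offset=[[-0.2, -0.5, 4], [0, 0, 4], [0, 0, 2.6], [0, 0, 0.5], [0, 0, 0]], twist=[[0, 0, 0], [0, 0, 0], [0, 0, 0], [0, 0, 0], [0, 0, 0]], grip=[0.5, 0.5, 0.5, 0.5, 0.5])

```text
time: 38.7
ee_pos: [0.4773, -0.34, 0.0421]
tcp_rot: [-179.8, -0.0, 175.7]
wrist_force: [1.2, -0.3, -0.4]
opening: 0.0589
grasp_force: 54.6
```

move_arm(offset=[[0, 0, 0], [0, 0, 0], [0, 0, 0], [0, 0, -3], [0, 0, -5]], twist=[[0, 0, 0], [0, 0, 0], [0, 0, 0], [0, 0, 0], [0, 0, 0]], grip=[1, 1, 1, 1, 1])

```text
time: 39.2
ee_pos: [0.4756, -0.3388, 0.1193]
tcp_rot: [-180.0, -0.3, 175.7]
wrist_force: [1.9, -0.6, 0.8]
opening: 0.0854
grasp_force: 0.0
```

move_arm(offset=[[0, 0, -4], [0, 0, -3], [0, 0, 0], [0, 0, 0], [0, 0, 0]], twist=[[0, 0, 0.15], [0, 0, 0.15], [0, 0, 0.15], [0, 0, 0.15], [0, 0, 0.15]], grip=[1, 1, 1, 1, 1])

```text
time: 39.7
ee_pos: [0.4773, -0.3398, 0.1921]
tcp_rot: [-179.9, 0.2, 132.4]
wrist_force: [0.1, 0.5, -0.5]
opening: 0.0855
grasp_force: 0.0
```

move_arm(offset=[[0, 0, 0], [0, 0, 0], [0, 0, 0], [0, 0, 0], [0, 0, 0]], twist=[[0, 0, 0.15], [0, 0, 0.15], [0, 0, 0.15], [0, 0, 0.15], [0, 0, 0.03]], grip=[1, 1, 1, 1, 1])

```text
time: 40.2
ee_pos: [0.4772, -0.3397, 0.1917]
tcp_rot: [-180.0, 0.2, 96.5]
wrist_force: [-0.1, -0.2, -0.0]
opening: 0.0853
grasp_force: 0.0
```

```bash
python3 -c "
from h import *
for n in('top','scene'):
  p=viewer.camera(n);blanks(p)
goto([.457,.0195,.1],down(96.5)); goto([.457,.0195,.1])"
```

```text
blank xy 456 21 top 23.7mm size 60x24 ang 5.7
blank xy 456 -38 top 24.1mm size 60x24 ang 4.6
blank xy 458 18 top 21.9mm size 62x29 ang 5.9
blank xy 459 -41 top 22.0mm size 65x28 ang 2.4
at [ 0.4771 -0.3397  0.1915] [-180.     0.2   96.8] -> shift cm [35.93  2.25  9.03] turn [-0.     0.003  0.005]
at [ 0.4771 -0.3397  0.1915] [-180.     0.2   96.8] -> shift cm [35.93  2.25  9.03] turn [0. 0. 0.]
```

move_arm(offset=[[4.5, 0.28, 0], [4.5, 0.28, 0], [4.5, 0.28, 0], [4.5, 0.28, 0], [4.5, 0.28, 0]], twist=[[0, 0, 0], [0, 0, 0], [0, 0, 0], [0, 0, 0], [0, 0, 0]], grip=[1, 1, 1, 1, 1])

```text
time: 40.8
ee_pos: [0.4646, -0.1129, 0.1907]
tcp_rot: [-180.0, 0.2, 96.8]
wrist_force: [1.0, 0.2, 0.4]
opening: 0.0855
grasp_force: 0.0
```

move_arm(offset=[[4.5, 0.28, 0], [4.5, 0.28, 0], [4.5, 0.28, 4], [0, 0, 4], [0, 0, 0]], twist=[[0, 0, 0], [0, 0, 0], [0, 0, 0], [0, 0, 0], [0, 0, 0]], grip=[1, 1, 1, 1, 1])

```text
time: 41.3
ee_pos: [0.4554, 0.0136, 0.1126]
tcp_rot: [-179.5, 0.1, 97.0]
wrist_force: [-0.7, 0.2, -0.2]
opening: 0.0856
grasp_force: 0.0
```

move_arm(offset=[[0, 0, 0], [0, 0, 0]], twist=[[0, 0, 0], [0, 0, 0]], grip=[1, 1])

```text
time: 41.5
ee_pos: [0.4591, 0.0121, 0.1191]
tcp_rot: [179.9, 0.2, 96.6]
wrist_force: [0.4, -0.3, 0.4]
opening: 0.0851
grasp_force: 0.0
```

```bash
python3 -c "
from h import *
goto([.457,.0195,.029],down(96))"
```

```text
at [0.4591 0.0121 0.1191] [179.9   0.2  96.6] -> shift cm [ 0.79 -0.14  9.  ] turn [0.002 0.003 0.011]
```

move_arm(offset=[[0.75, -0.1, 4], [0, 0, 3], [0, 0, 2], [0, 0, 0], [0, 0, 0]], twist=[[0, 0, 0.01], [0, 0, 0], [0, 0, 0], [0, 0, 0], [0, 0, 0]], grip=[1, 1, 1, 1, 0.5])

```text
time: 42.0
ee_pos: [0.4572, 0.0193, 0.0286]
tcp_rot: [179.9, 0.2, 96.0]
wrist_force: [0.8, 0.4, -0.2]
opening: 0.0733
grasp_force: 0.0
```

move_arm(offset=[[0, 0, 0], [0, 0, 0], [0, 0, 0], [0, 0, 0]], twist=[[0, 0, 0], [0, 0, 0], [0, 0, 0], [0, 0, 0]], grip=[0.5, 0.5, 0.5, 0.5])

```text
time: 42.4
ee_pos: [0.4577, 0.0195, 0.0293]
tcp_rot: [179.8, 0.2, 96.0]
wrist_force: [-0.4, -0.9, 5.6]
opening: 0.0586
grasp_force: 53.9
```

move_arm(offset=[[0, 0, -3], [0, 0, -5], [0, 0, -5], [0, 0, -2], [0, 0, 0]], twist=[[0, 0, 0], [0, 0, 0], [0, 0, 0], [0, 0, -0.15], [0, 0, -0.15]], grip=[0.5, 0.5, 0.5, 0.5, 0.5])

```text
time: 42.9
ee_pos: [0.4582, 0.0202, 0.1824]
tcp_rot: [179.7, 0.3, 113.6]
wrist_force: [0.7, -0.6, -1.5]
opening: 0.0585
grasp_force: 54.7
```

move_arm(offset=[[0, 0, 0], [0, 0, 0], [0, 0, 0], [0, 0, 0], [0, 0, 0]], twist=[[0, 0, -0.15], [0, 0, -0.15], [0, 0, -0.15], [0, 0, -0.15], [0, 0, -0.15]], grip=[0.5, 0.5, 0.5, 0.5, 0.5])

```text
time: 43.4
ee_pos: [0.4567, 0.0201, 0.1785]
tcp_rot: [-179.9, 0.2, 156.6]
wrist_force: [-0.7, 0.0, -2.2]
opening: 0.0586
grasp_force: 54.7
```

move_arm(offset=[[0, 0, 0], [0, 0, 0], [0, 0, 0], [0, 0, 0]], twist=[[0, 0, -0.15], [0, 0, -0.15], [0, 0, -0.04], [0, 0, 0]], grip=[0.5, 0.5, 0.5, 0.5])

```text
time: 43.8
ee_pos: [0.4567, 0.0201, 0.1783]
tcp_rot: [-179.8, 0.1, 175.7]
wrist_force: [-0.3, 0.4, -0.3]
opening: 0.0587
grasp_force: 54.7
```

```bash
python3 -c "
from h import *
goto(MO+[0,0,.06],down(175.5)); print(bot.get_obs()['wrist_force'],bot.get_obs()['opening'])"
```

```text
at [0.4567 0.0201 0.1783] [-1.798e+02  1.000e-01  1.757e+02] -> shift cm [-21.81   6.96   6.34] turn [-0.003  0.002  0.004]
[-0.32328022  0.39837275 -0.30838153] 0.058670889076485544
```

move_arm(offset=[[-4.4, 1.4, 0], [-4.4, 1.4, 0], [-4.4, 1.4, 0], [-4.3, 1.4, 0], [-4.3, 1.36, 0]], twist=[[0, 0, 0], [0, 0, 0], [0, 0, 0], [0, 0, 0], [0, 0, 0]], grip=[0.5, 0.5, 0.5, 0.5, 0.5])

```text
time: 44.3
ee_pos: [0.6807, 0.0737, 0.1773]
tcp_rot: [-179.8, 0.1, 175.6]
wrist_force: [1.4, -0.1, 0.1]
opening: 0.0583
grasp_force: 54.7
```

move_arm(offset=[[0, 0, 3], [0, 0, 3], [0, 0, 2], [0, 0, 0], [0, 0, 0]], twist=[[0, 0, 0], [0, 0, 0], [0, 0, 0], [0, 0, 0], [0, 0, 0]], grip=[0.5, 0.5, 0.5, 0.5, 0.5])

```text
time: 44.8
ee_pos: [0.679, 0.073, 0.0976]
tcp_rot: [-179.8, 0.0, 175.7]
wrist_force: [0.3, 0.4, 0.4]
opening: 0.0587
grasp_force: 54.6
```

```bash
python3 -c "
from h import *
goto(MO+[0,0,.0285],down(175.5))
p=viewer.camera('scene');cv2.imwrite('pics/s8.png',cv2.resize(p['color'][245:325,360:467,::-1],None,fx=7,fy=7,interpolation=2))"
```

```text
at [0.679  0.073  0.0976] [-179.8    0.   175.7] -> shift cm [-0.04  0.02  1.41] turn [-0.003  0.     0.003]
```

View pics/s8.png

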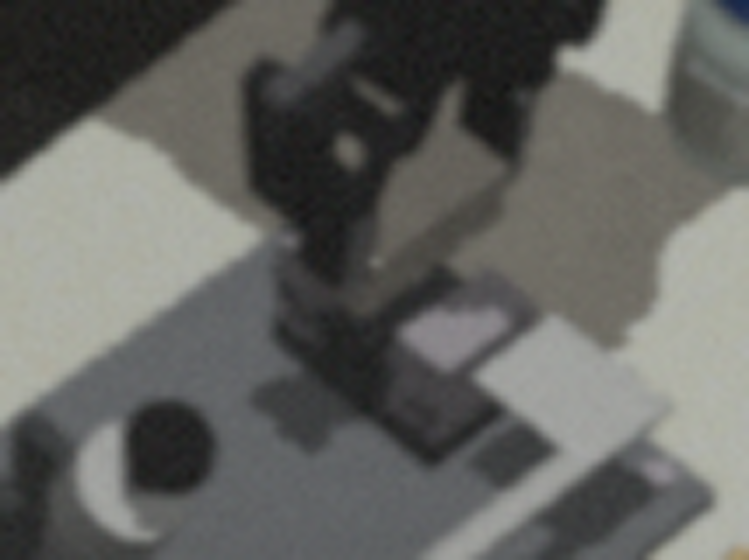

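The crop shows the 24 mm blank held over the slot, at about (430,210). I'll lower it in small steps.

move_arm(offset=[[0, 0, 0.6], [0, 0, 0.5], [0, 0, 0]], twist=[[0, 0, 0], [0, 0, 0], [0, 0, 0]], grip=[0.5, 0.5, 0.5])

```text
time: 45.15
ee_pos: [0.6785, 0.073, 0.085]
tcp_rot: [-179.8, -0.1, 175.7]
wrist_force: [-0.4, -0.3, -1.5]
opening: 0.0588
grasp_force: 54.6
```

move_arm(offset=[[0, 0, 0.3], [0, 0, 0]], twist=[[0, 0, 0], [0, 0, 0]], grip=[0.5, 0.5])

```text
time: 45.35
ee_pos: [0.6787, 0.073, 0.0821]
tcp_rot: [-179.8, -0.0, 175.7]
wrist_force: [0.5, 0.6, -1.8]
opening: 0.0583
grasp_force: 54.6
```

move_arm(offset=[[0, 0, 0.2], [0, 0, 0]], twist=[[0, 0, 0], [0, 0, 0]], grip=[0.5, 0.5])

```text
time: 45.55
ee_pos: [0.6787, 0.073, 0.0802]
tcp_rot: [-179.8, -0.0, 175.7]
wrist_force: [0.1, -0.5, -1.2]
opening: 0.0588
grasp_force: 54.6
```

move_arm(offset=[[0, 0, 0.1], [0, 0, 0]], twist=[[0, 0, 0], [0, 0, 0]], grip=[0.5, 0.5])

```text
time: 45.75
ee_pos: [0.6788, 0.073, 0.0793]
tcp_rot: [-179.8, -0.0, 175.7]
wrist_force: [-0.2, -0.1, -0.5]
opening: 0.0584
grasp_force: 54.6
```

move_arm(offset=[[0, 0, 0.2], [0, 0, 0]], twist=[[0, 0, 0], [0, 0, 0]], grip=[0.5, 0.5])

```text
time: 45.95
ee_pos: [0.6787, 0.073, 0.0771]
tcp_rot: [-179.8, -0.0, 175.7]
wrist_force: [0.0, -1.0, -1.2]
opening: 0.0586
grasp_force: 54.6
```

move_arm(offset=[[0, 0, 0.2], [0, 0, 0]], twist=[[0, 0, 0], [0, 0, 0]], grip=[0.5, 0.5])

```text
time: 46.15
ee_pos: [0.6787, 0.073, 0.0751]
tcp_rot: [-179.8, -0.0, 175.7]
wrist_force: [0.2, -0.0, -0.2]
opening: 0.0585
grasp_force: 54.6
```

move_arm(offset=[[0, 0, 0.2], [0, 0, 0]], twist=[[0, 0, 0], [0, 0, 0]], grip=[0.5, 0.5])

```text
time: 46.35
ee_pos: [0.6787, 0.073, 0.0731]
tcp_rot: [-179.8, -0.0, 175.7]
wrist_force: [0.4, -0.8, -0.4]
opening: 0.0588
grasp_force: 54.6
```

move_arm(offset=[[0, 0, 0.15], [0, 0, 0]], twist=[[0, 0, 0], [0, 0, 0]], grip=[0.5, 0.5])

```text
time: 46.55
ee_pos: [0.6787, 0.073, 0.0717]
tcp_rot: [-179.8, -0.0, 175.7]
wrist_force: [0.0, -1.0, -1.8]
opening: 0.0585
grasp_force: 54.6
```

The blank sank more than 12 mm without resistance, so blank 3 is good and goes in the tray.

move_arm(offset=[[0, 0, 0], [0, 0, 0], [0, 0, -2], [0, 0, -3], [0, 0, -4]], twist=[[0, 0, 0], [0, 0, 0], [0, 0, 0], [0, 0, 0], [0, 0, 0]], grip=[0.5, 0.5, 0.5, 0.5, 0.5])

```text
time: 47.05
ee_pos: [0.678, 0.0731, 0.1612]
tcp_rot: [-179.8, -0.2, 175.7]
wrist_force: [0.2, 0.7, -1.3]
opening: 0.0588
grasp_force: 55.7
```

move_arm(offset=[[0, 0, -3], [2.4, 3.7, 0], [2.4, 3.7, 0], [2.4, 3.7, 0], [2.4, 3.7, 0]], twist=[[0, 0, 0], [0, 0, 0], [0, 0, 0], [0, 0, 0], [0, 0, 0]], grip=[0.5, 0.5, 0.5, 0.5, 0.5])

```text
time: 47.55
ee_pos: [0.5933, 0.2293, 0.1918]
tcp_rot: [-179.8, -0.0, 175.7]
wrist_force: [0.1, 0.7, -1.6]
opening: 0.0586
grasp_force: 55.7
```

move_arm(offset=[[2.4, 3.7, 0], [2.4, 3.7, 0], [2.4, 3.7, 0], [0, 0, 4], [0, 0, 0]], twist=[[0, 0, 0], [0, 0, 0], [0, 0, 0], [0, 0, 0], [0, 0, 0]], grip=[0.5, 0.5, 0.5, 0.5, 0.5])

```text
time: 48.05
ee_pos: [0.5282, 0.344, 0.1464]
tcp_rot: [-179.6, -0.4, 175.8]
wrist_force: [0.3, -0.3, -3.1]
opening: 0.0588
grasp_force: 55.6
```

```bash
python3 -c "
from h import *
goto([.53,.345,.037],down(175.5)); s=bot.get_obs();print(s['wrist_force'],s['opening'])
p=viewer.camera('top')
for a in(.42,.57):
  for b in (.245,.45): print(a,b,np.round(proj(p,[a,b,.028])))
save(p,'t9.png')"
```

```text
at [0.5282 0.344  0.1464] [-179.6   -0.4  175.8] -> shift cm [-0.24  0.19 10.93] turn [-0.008 -0.006  0.006]
[ 0.25041111 -0.25618599 -3.07767651] 0.0588051412112934
0.42 0.245 [206. 278.]
0.42 0.45 [111. 278.]
0.57 0.245 [207. 209.]
0.57 0.45 [114. 209.]
```

move_arm(offset=[[-0.2, 0.1, 4], [0, 0, 4], [0, 0, 2], [0, 0, 0.7], [0, 0, 0]], twist=[[0, 0, 0], [0, 0, 0], [0, 0, 0], [0, 0, 0], [0, 0, 0]], grip=[0.5, 0.5, 0.5, 0.5, 0.5])

```text
time: 48.6
ee_pos: [0.5334, 0.344, 0.0451]
tcp_rot: [-179.8, -0.0, 175.6]
wrist_force: [0.4, -0.1, -1.0]
opening: 0.0587
grasp_force: 55.6
```

move_arm(offset=[[0, 0, 0], [0, 0, 0], [0, 0, 0], [0, 0, -3], [0, 0, -5]], twist=[[0, 0, 0], [0, 0, 0], [0, 0, 0], [0, 0, 0], [0, 0, 0]], grip=[1, 1, 1, 1, 1])

```text
time: 49.1
ee_pos: [0.5313, 0.3439, 0.1224]
tcp_rot: [-179.6, -0.3, 175.7]
wrist_force: [1.7, 0.4, 0.8]
opening: 0.0856
grasp_force: 0.0
```

move_arm(offset=[[0, 0, -4], [0, 0, -3], [0, 0, 0], [0, 0, 0], [0, 0, 0]], twist=[[0, 0, 0.15], [0, 0, 0.15], [0, 0, 0.15], [0, 0, 0.15], [0, 0, 0.15]], grip=[1, 1, 1, 1, 1])

```text
time: 49.6
ee_pos: [0.533, 0.3452, 0.1955]
tcp_rot: [-180.0, 0.1, 132.4]
wrist_force: [0.3, 0.3, -0.1]
opening: 0.0855
grasp_force: 0.0
```

move_arm(offset=[[0, 0, 0], [0, 0, 0], [0, 0, 0], [0, 0, 0], [0, 0, 0]], twist=[[0, 0, 0.15], [0, 0, 0.15], [0, 0, 0.15], [0, 0, 0.15], [0, 0, 0.07]], grip=[1, 1, 1, 1, 1])

```text
time: 50.1
ee_pos: [0.5329, 0.3451, 0.1951]
tcp_rot: [180.0, 0.1, 94.0]
wrist_force: [-0.9, 0.6, 0.1]
opening: 0.0853
grasp_force: 0.0
```

```bash
python3 -c "
from h import *
for n in('top','scene'):
  p=viewer.camera(n);blanks(p)
  C=cloud(p);k=blob(C,p['depth']>0,.02,.042,(.43,.56),(.26,.44));print(n,k.sum(),C[k].mean(0) if k.sum() else '')
goto([.457,-.0395,.1],down(94.5))"
```

```text
blank xy 456 -38 top 23.6mm size 60x24 ang 4.7
top 326 [0.53157076 0.34404378 0.02888634]
blank xy 458 -41 top 21.8mm size 61x27 ang 7.8
scene 206 [0.53489409 0.34089115 0.0270029 ]
at [0.5329 0.3451 0.195 ] [-1.80e+02  1.00e-01  9.43e+01] -> shift cm [-37.76 -10.45   9.59] turn [-0.     0.002 -0.004]
```

move_arm(offset=[[-4.2, -1.16, 0], [-4.2, -1.16, 0], [-4.2, -1.16, 0], [-4.2, -1.16, 0], [-4.2, -1.16, 0]], twist=[[0, 0, 0], [0, 0, 0], [0, 0, 0], [0, 0, 0], [0, 0, 0]], grip=[1, 1, 1, 1, 1])

```text
time: 50.7
ee_pos: [0.4903, 0.1298, 0.1954]
tcp_rot: [180.0, 0.2, 94.5]
wrist_force: [-0.1, 0.0, 1.2]
opening: 0.0854
grasp_force: 0.0
```

move_arm(offset=[[-4.2, -1.16, 0], [-4.2, -1.16, 0], [-4.2, -1.16, 0], [-4.2, -1.16, 0], [0, 0, 4]], twist=[[0, 0, 0], [0, 0, 0], [0, 0, 0], [0, 0, 0], [0, 0, 0]], grip=[1, 1, 1, 1, 1])

```text
time: 51.2
ee_pos: [0.4589, -0.044, 0.1602]
tcp_rot: [179.5, 0.3, 94.2]
wrist_force: [0.9, 0.3, -0.0]
opening: 0.0856
grasp_force: 0.0
```

move_arm(offset=[[0, 0, 4], [0, 0, 0], [0, 0, 0], [0, 0, 0]], twist=[[0, 0, 0], [0, 0, 0], [0, 0, 0], [0, 0, 0]], grip=[1, 1, 1, 1])

```text
time: 51.6
ee_pos: [0.4584, -0.0398, 0.1179]
tcp_rot: [179.9, 0.2, 94.4]
wrist_force: [-1.2, -0.1, 0.3]
opening: 0.0855
grasp_force: 0.0
```

```bash
python3 -c "
from h import *
goto([.457,-.0395,.029],down(95))"
```

```text
at [ 0.4584 -0.0398  0.1179] [179.9   0.2  94.4] -> shift cm [ 0.07 -0.16  8.89] turn [ 0.002  0.003 -0.01 ]
```

move_arm(offset=[[0.05, -0.1, 4], [0, 0, 3], [0, 0, 1.9], [0, 0, 0], [0, 0, 0]], twist=[[0, 0, -0.01], [0, 0, 0], [0, 0, 0], [0, 0, 0], [0, 0, 0]], grip=[1, 1, 1, 1, 0.5])

```text
time: 52.1
ee_pos: [0.4573, -0.0397, 0.0284]
tcp_rot: [179.9, 0.2, 95.0]
wrist_force: [-0.5, -0.6, 0.7]
opening: 0.0735
grasp_force: 0.0
```

move_arm(offset=[[0, 0, 0], [0, 0, 0], [0, 0, 0], [0, 0, 0]], twist=[[0, 0, 0], [0, 0, 0], [0, 0, 0], [0, 0, 0]], grip=[0.5, 0.5, 0.5, 0.5])

```text
time: 52.5
ee_pos: [0.4578, -0.0399, 0.029]
tcp_rot: [179.8, 0.2, 94.9]
wrist_force: [0.1, 1.6, 4.6]
opening: 0.0584
grasp_force: 53.9
```

move_arm(offset=[[0, 0, -3], [0, 0, -5], [0, 0, -5], [0, 0, -2], [0, 0, 0]], twist=[[0, 0, 0], [0, 0, 0], [0, 0, 0], [0, 0, -0.15], [0, 0, -0.15]], grip=[0.5, 0.5, 0.5, 0.5, 0.5])

```text
time: 53.0
ee_pos: [0.4582, -0.0396, 0.182]
tcp_rot: [179.7, 0.4, 112.5]
wrist_force: [-0.6, 0.0, -1.3]
opening: 0.0585
grasp_force: 54.9
```

move_arm(offset=[[0, 0, 0], [0, 0, 0], [0, 0, 0], [0, 0, 0], [0, 0, 0]], twist=[[0, 0, -0.15], [0, 0, -0.15], [0, 0, -0.15], [0, 0, -0.15], [0, 0, -0.15]], grip=[0.5, 0.5, 0.5, 0.5, 0.5])

```text
time: 53.5
ee_pos: [0.4567, -0.0394, 0.1781]
tcp_rot: [-179.9, 0.2, 155.4]
wrist_force: [-0.2, 0.1, -0.9]
opening: 0.0587
grasp_force: 54.9
```

move_arm(offset=[[0, 0, 0], [0, 0, 0], [0, 0, 0], [0, 0, 0]], twist=[[0, 0, -0.15], [0, 0, -0.15], [0, 0, -0.055], [0, 0, 0]], grip=[0.5, 0.5, 0.5, 0.5])

```text
time: 53.9
ee_pos: [0.4567, -0.0394, 0.1779]
tcp_rot: [-179.8, 0.1, 175.5]
wrist_force: [0.1, -0.5, -1.0]
opening: 0.0586
grasp_force: 54.9
```

move_arm(offset=[[-4.2, 2.6, 0], [-4.2, 2.6, 0], [-4.2, 2.6, 0], [-4.2, 2.6, 0], [-4.2, 2.5, 0]], twist=[[0, 0, 0], [0, 0, 0], [0, 0, 0], [0, 0, 0], [0, 0, 0]], grip=[0.5, 0.5, 0.5, 0.5, 0.5])

```text
time: 54.4
ee_pos: [0.6777, 0.0736, 0.1768]
tcp_rot: [-179.9, 0.1, 175.3]
wrist_force: [1.3, 0.6, 0.4]
opening: 0.0583
grasp_force: 54.9
```

move_arm(offset=[[0, 0, 3], [0, 0, 2], [0, 0, 1], [0, 0, 0], [0, 0, 0]], twist=[[0, 0, 0], [0, 0, 0], [0, 0, 0], [0, 0, 0], [0, 0, 0]], grip=[0.5, 0.5, 0.5, 0.5, 0.5])

```text
time: 54.9
ee_pos: [0.676, 0.0721, 0.1176]
tcp_rot: [-179.9, 0.1, 175.4]
wrist_force: [-0.8, -0.4, -0.7]
opening: 0.0591
grasp_force: 54.8
```

```bash
python3 -c "
from h import *
goto([.6788,.073,.0835],down(175.6)); print(bot.get_obs()['wrist_force'],bot.get_obs()['opening'])"
```

```text
at [0.676  0.0721 0.1176] [-1.799e+02  1.000e-01  1.754e+02] -> shift cm [-0.26  0.12  3.41] turn [-0.003  0.001 -0.004]
[-0.75927857 -0.42738591 -0.66763815] 0.05905863021770511
```

move_arm(offset=[[-0.26, 0.1, 2], [0, 0, 0.9], [0, 0, 0], [0, 0, 0]], twist=[[0, 0, -0.004], [0, 0, 0], [0, 0, 0], [0, 0, 0]], grip=[0.5, 0.5, 0.5, 0.5])

```text
time: 55.3
ee_pos: [0.6786, 0.0728, 0.088]
tcp_rot: [-179.8, 0.0, 175.6]
wrist_force: [0.2, 0.1, 0.4]
opening: 0.0588
grasp_force: 54.9
```

move_arm(offset=[[0, 0, 0.3], [0, 0, 0.2], [0, 0, 0]], twist=[[0, 0, 0], [0, 0, 0], [0, 0, 0]], grip=[0.5, 0.5, 0.5])

```text
time: 55.6
ee_pos: [0.6788, 0.0729, 0.0821]
tcp_rot: [-179.8, 0.0, 175.6]
wrist_force: [1.8, -0.5, -1.7]
opening: 0.0589
grasp_force: 54.9
```

move_arm(offset=[[0, 0, 0.15], [0, 0, 0]], twist=[[0, 0, 0], [0, 0, 0]], grip=[0.5, 0.5])

```text
time: 55.8
ee_pos: [0.6788, 0.0729, 0.0805]
tcp_rot: [-179.8, 0.0, 175.6]
wrist_force: [2.4, -0.0, -1.6]
opening: 0.0588
grasp_force: 54.9
```

move_arm(offset=[[0, 0, 0.15], [0, 0, 0]], twist=[[0, 0, 0], [0, 0, 0]], grip=[0.5, 0.5])

```text
time: 56.0
ee_pos: [0.6788, 0.0729, 0.079]
tcp_rot: [-179.8, 0.0, 175.6]
wrist_force: [4.5, 0.5, -1.5]
opening: 0.0585
grasp_force: 54.9
```

It is going in, with a slight side contact against the near jaw. I'll ease 0.5 mm away from it and continue.

move_arm(offset=[[-0.06, 0, 0.1], [0, 0, 0.2], [0, 0, 0]], twist=[[0, 0, 0], [0, 0, 0], [0, 0, 0]], grip=[0.5, 0.5, 0.5])

```text
time: 56.3
ee_pos: [0.6789, 0.0728, 0.0754]
tcp_rot: [-179.8, -0.1, 175.7]
wrist_force: [1.6, 0.5, -2.2]
opening: 0.0586
grasp_force: 54.8
```

move_arm(offset=[[0, 0, 0.2], [0, 0, 0.15], [0, 0, 0]], twist=[[0, 0, 0], [0, 0, 0], [0, 0, 0]], grip=[0.5, 0.5, 0.5])

```text
time: 56.6
ee_pos: [0.6789, 0.0728, 0.072]
tcp_rot: [-179.8, -0.1, 175.6]
wrist_force: [2.0, -0.6, -1.5]
opening: 0.0587
grasp_force: 54.9
```

move_arm(offset=[[0, 0, 0.1], [0, 0, 0], [0, 0, 0]], twist=[[0, 0, 0], [0, 0, 0], [0, 0, 0]], grip=[0.5, 0.5, 0.5])

```text
time: 56.9
ee_pos: [0.6791, 0.0728, 0.0714]
tcp_rot: [-179.8, -0.0, 175.6]
wrist_force: [-0.1, 0.8, -0.7]
opening: 0.0585
grasp_force: 54.9
```

Blank 4 sank as well, so it goes in the tray.

move_arm(offset=[[0, 0, 0], [0, 0, 0], [0, 0, -2], [0, 0, -3], [0, 0, -4]], twist=[[0, 0, 0], [0, 0, 0], [0, 0, 0], [0, 0, 0], [0, 0, 0]], grip=[0.5, 0.5, 0.5, 0.5, 0.5])

```text
time: 57.4
ee_pos: [0.6783, 0.073, 0.1607]
tcp_rot: [-179.8, -0.2, 175.6]
wrist_force: [1.0, 1.0, -0.8]
opening: 0.0585
grasp_force: 55.9
```

move_arm(offset=[[0, 0, -3], [3, 3.2, 0], [3, 3.2, 0], [3, 3.2, 0], [3, 3.2, 0]], twist=[[0, 0, 0], [0, 0, 0], [0, 0, 0], [0, 0, 0], [0, 0, 0]], grip=[0.5, 0.5, 0.5, 0.5, 0.5])

```text
time: 57.9
ee_pos: [0.5681, 0.2109, 0.1912]
tcp_rot: [-179.8, -0.0, 175.6]
wrist_force: [0.2, 0.7, -1.3]
opening: 0.0586
grasp_force: 55.9
```

move_arm(offset=[[3, 3.2, 0], [3, 3.2, 0], [3, 3.2, 0], [3, 3, 0], [0, 0, 4]], twist=[[0, 0, 0], [0, 0, 0], [0, 0, 0], [0, 0, 0], [0, 0, 0]], grip=[0.5, 0.5, 0.5, 0.5, 0.5])

```text
time: 58.4
ee_pos: [0.4582, 0.3493, 0.1559]
tcp_rot: [179.8, 0.3, 175.9]
wrist_force: [1.6, 0.5, -1.4]
opening: 0.059
grasp_force: 56.0
```

move_arm(offset=[[0, 0, 4], [0, 0, 0], [0, 0, 0]], twist=[[0, 0, 0], [0, 0, 0], [0, 0, 0]], grip=[0.5, 0.5, 0.5])

```text
time: 58.7
ee_pos: [0.459, 0.3442, 0.1115]
tcp_rot: [-179.8, -0.1, 175.6]
wrist_force: [0.0, -0.2, -0.1]
opening: 0.0587
grasp_force: 55.9
```

```bash
python3 -c "
from h import *
goto([.46,.345,.037],down(175.5)); s=bot.get_obs();print(s['wrist_force'],s['opening'])"
```

```text
at [0.459  0.3442 0.1115] [-1.798e+02 -1.000e-01  1.756e+02] -> shift cm [-0.1   0.11  7.45] turn [-0.003 -0.001  0.002]
[ 0.01489593 -0.23190912 -0.12192092] 0.05874282175847362
```

move_arm(offset=[[-0.1, 0.1, 4], [0, 0, 2.4], [0, 0, 0.8], [0, 0, 0], [0, 0, 0]], twist=[[0, 0, 0], [0, 0, 0], [0, 0, 0], [0, 0, 0], [0, 0, 0]], grip=[0.5, 0.5, 0.5, 0.5, 0.5])

```text
time: 59.2
ee_pos: [0.4613, 0.3457, 0.0413]
tcp_rot: [-179.9, 0.1, 175.6]
wrist_force: [-0.9, -0.5, -0.3]
opening: 0.0582
grasp_force: 55.9
```

move_arm(offset=[[0, 0, 0], [0, 0, 0], [0, 0, 0], [0, 0, -3], [0, 0, -5]], twist=[[0, 0, 0], [0, 0, 0], [0, 0, 0], [0, 0, 0], [0, 0, 0]], grip=[1, 1, 1, 1, 1])

```text
time: 59.7
ee_pos: [0.4587, 0.3443, 0.1167]
tcp_rot: [-179.6, -0.3, 175.6]
wrist_force: [0.9, 0.7, -0.3]
opening: 0.0852
grasp_force: 0.0
```

move_arm(offset=[[0, 0, -5], [0, 0, -5], [0, 0, -3], [0, 0, 0], [0, 0, 0]], twist=[[0, 0, 0], [0, 0, 0], [0, 0, 0], [0, 0, 0], [0, 0, 0]], grip=[1, 1, 1, 1, 1])

```text
time: 60.2
ee_pos: [0.4605, 0.346, 0.2495]
tcp_rot: [-179.9, 0.0, 175.7]
wrist_force: [-0.7, -0.7, -1.7]
opening: 0.0853
grasp_force: 0.0
```

```bash
sed -i 's/PIV=np.array.*/PIV=np.array([.669,-.085,.030])/' h.py; python3 -c "
from h import *
for n in ('scene','top'):
  p=viewer.camera(n);C=cloud(p)
  k=blob(C,p['depth']>0,.153,.185,(.62,.8),(-.15,-.02));P=(C[k]-PIV)@S;print(n,k.sum(),np.round(np.percentile(P,[3,50,97],axis=0),3).tolist() if k.sum() else '')
  for d in finder.pinpoint(p,'collar_grip')[:1]: print(d['p'],S.T@(at_z(p,d['position'],.122)-PIV))
  blanks(p)
  for nm,xr,yr in(('tray',(.42,.565),(.26,.44)),('tub',(.44,.57),(-.44,-.24))):
    k=blob(C,p['depth']>0,.018,.045,xr,yr).astype(np.uint8);m,l,s,c=cv2.connectedComponentsWithStats(k)
    for i in range(1,m):
      if s[i,4]>60: print(nm,s[i,4],np.round(C[l==i].mean(0),3))
save(p,'t10.png')
goto(rod(.79,.2),rotl(.2)); goto(rod(.79,.103),rotl(.2))"
```

```text
scene 141 [[0.043, -0.012, 0.125], [0.053, -0.003, 0.131], [0.063, 0.009, 0.136]]
0.57 [0.03636608 0.00049438 0.092     ]
tray 212 [0.462 0.341 0.026]
tray 187 [0.553 0.322 0.027]
tub 575 [ 0.482 -0.344  0.031]
tub 597 [ 0.534 -0.341  0.032]
top 123 [[0.039, -0.009, 0.127], [0.048, 0.001, 0.133], [0.06, 0.012, 0.137]]
0.67 [-0.2501076  0.3863116  0.092    ]
tray 436 [0.555 0.344 0.028]
tray 269 [0.458 0.341 0.029]
tub 459 [ 0.529 -0.334  0.034]
tub 453 [ 0.476 -0.337  0.034]
at [0.4599 0.3455 0.2474] [-1.797e+02 -1.000e-01  1.756e+02] -> shift cm [-31.73 -41.34   3.36] turn [-0.005  0.198  0.002]
at [0.4599 0.3455 0.2474] [-1.797e+02 -1.000e-01  1.756e+02] -> shift cm [-28.06 -41.29  12.34] turn [-0.005  0.198  0.002]
```

View pics/t10.png

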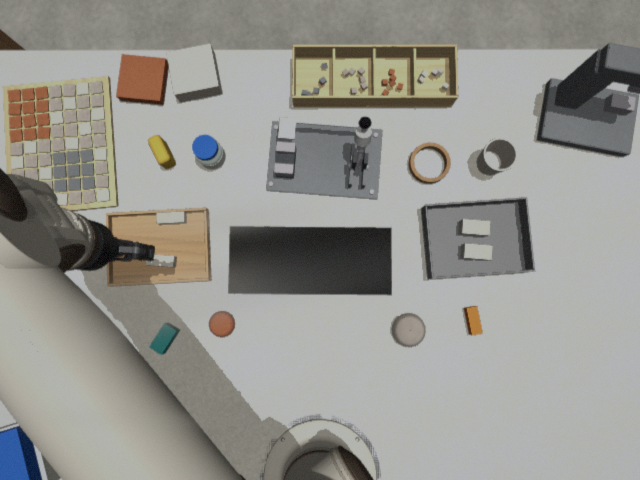

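Blanks 3 and 4 are in the tray, at (171,217) and (160,262). Blanks 1 and 2 are in the tub, at (476,228) and (478,252). The mat is empty and the lever is still open. Now to close the gauge.

move_arm(offset=[[-2.72, -4.13, 0], [-2.72, -4.13, 0], [-2.72, -4.13, 0], [-2.72, -4.13, 0], [-2.72, -4.13, 0]], twist=[[0, 0, 0], [0, 0, 0], [0, 0, 0], [0, 0, 0], [0, 0, 0]], grip=[1, 1, 1, 1, 1])

```text
time: 60.9
ee_pos: [0.5805, 0.1276, 0.2484]
tcp_rot: [-179.8, -0.1, 175.7]
wrist_force: [1.5, 0.5, 0.5]
opening: 0.0854
grasp_force: 0.0
```

move_arm(offset=[[-2.72, -4.13, 0], [-2.72, -4.13, 0], [-2.72, -4.13, 0], [-2.72, -4.13, 0], [-2.72, -4.13, 0]], twist=[[0, 0, 0], [0, 0, 0], [0, 0, 0], [0, 0, 0], [0, 0, 0]], grip=[1, 1, 1, 1, 1])

```text
time: 61.4
ee_pos: [0.7005, -0.0886, 0.2488]
tcp_rot: [-179.8, -0.1, 175.6]
wrist_force: [0.8, 1.1, 0.9]
opening: 0.0854
grasp_force: 0.0
```

move_arm(offset=[[0, 0, 0], [0, 0, 0], [0, 0, 0], [0, 0, 0]], twist=[[0, 0.1, 0], [0, 0.1, 0], [0, 0, 0], [0, 0, 0]], grip=[1, 1, 1, 1])

```text
time: 61.8
ee_pos: [0.7024, -0.0869, 0.2481]
tcp_rot: [-179.8, -9.2, 175.6]
wrist_force: [0.8, 0.2, 0.3]
opening: 0.0855
grasp_force: 0.0
```

```bash
python3 -c "
from h import *
goto(rod(.78,.18),rotl(.2)); goto(rod(.78,.103),rotl(.2)); print(bot.get_obs()['q'])"
```

```text
at [ 0.7024 -0.0869  0.2481] [-179.8   -9.2  175.6] -> shift cm [-4.11 -0.07  4.49] turn [-0.003  0.039  0.002]
at [ 0.7024 -0.0869  0.2481] [-179.8   -9.2  175.6] -> shift cm [-2.44 -0.04 12.01] turn [-0.003  0.039  0.002]
[ -6.84353613  42.91882475  59.47447102 115.79001228  -0.5550329
  -2.44096789]
```

move_arm(offset=[[-2.1, 0, 2.2], [-2, 0, 2.3], [0.6, 0, 2.5], [0.6, 0, 2.5], [0.45, 0, 2.5]], twist=[[0, 0, 0], [0, 0, 0], [0, 0, 0], [0, 0.04, 0], [0, 0, 0]], grip=[1, 1, 1, 1, 1])

```text
time: 62.3
ee_pos: [0.7042, -0.0869, 0.1286]
tcp_rot: [-179.8, -11.4, 175.7]
wrist_force: [1.1, 0.2, 1.4]
opening: 0.0855
grasp_force: 0.0
```

move_arm(offset=[[0, 0, 0], [0, 0, 0]], twist=[[0, 0, 0], [0, 0, 0]], grip=[1, 1])

```text
time: 62.5
ee_pos: [0.7052, -0.0872, 0.1317]
tcp_rot: [-179.8, -11.2, 175.6]
wrist_force: [0.3, 0.3, 1.2]
opening: 0.0853
grasp_force: 0.0
```

```bash
python3 -c "
from h import *
goto(rod(.78,.103),rotl(.2)); print(bot.get_obs()['wrist_force'])"
```

```text
at [ 0.7052 -0.0872  0.1317] [-179.8  -11.2  175.6] -> shift cm [-0.31 -0.07  0.56] turn [-0.003  0.004  0.002]
[0.33491782 0.33788264 1.15005319]
```

move_arm(offset=[[-0.3, 0, 0.55], [0, 0, 0], [0, 0, 0], [0, 0, 0], [0, 0, 0]], twist=[[0, 0, 0], [0, 0, 0], [0, 0, 0], [0, 0, 0], [0, 0, 0]], grip=[1, 1, 0.3, 0.3, 0.3], force=90)

```text
time: 63.0
ee_pos: [0.7079, -0.0877, 0.1229]
tcp_rot: [-179.8, -11.4, 175.6]
wrist_force: [-0.4, 0.2, 0.2]
opening: 0.044
grasp_force: 0.0
```

move_arm(offset=[[0, 0, 0], [0, 0, 0], [0, 0, 0], [0, 0, 0]], twist=[[0, 0, 0], [0, 0, 0], [0, 0, 0], [0, 0, 0]], grip=[0.3, 0.3, 0.3, 0.3])

```text
time: 63.4
ee_pos: [0.7079, -0.0875, 0.1231]
tcp_rot: [-179.9, -11.4, 175.6]
wrist_force: [2.5, 2.3, 3.5]
opening: 0.032
grasp_force: 89.5
```

move_arm(offset=[[-0.13, 0, -0.75], [-0.13, 0, -0.75], [0, 0, 0]], twist=[[0, 0, 0], [0, 0, 0], [0, 0, 0]], grip=[0.3, 0.3, 0.3])

```text
time: 63.7
ee_pos: [0.713, -0.0879, 0.1361]
tcp_rot: [-179.9, -11.5, 175.6]
wrist_force: [-2.4, 2.0, -5.9]
opening: 0.032
grasp_force: 89.7
```

```bash
cat >> h.py <<'E'
def lev():
    s=bot.get_obs();x=S.T@(s['ee_pos']-PIV);print('pos',np.round(x,4),'r',np.hypot(x[0],x[2]).round(4),'lever',round(np.arctan2(x[0],x[2])+.4,3),s['wrist_force'].round(1),s['opening'])
E
python3 -c "
from h import *
lev()"
```

```text
pos [0.0441 0.0005 0.1061] r 0.1149 lever 0.793 [-2.4  2.  -5.9] 0.032028573450027506
```

```bash
cat >> h.py <<'E'
def arc(a0,a1,n,r,t1):
    s=bot.get_obs();p=s['ee_pos'];T=Rm(s['tcp_rot']);t0=-np.radians(Rm and R.from_matrix(T).as_euler('xyz')[1]*180/np.pi)
    t0=-R.from_matrix(T).as_euler('xyz')[1]
    for i in range(1,n+1):
        f=i/n;q=rod(a0+(a1-a0)*f,r);d=T.T@(q-p)*100;N=rotl(t0+(t1-t0)*f);w=R.from_matrix(T.T@N).as_rotvec()
        print(np.round(d,2),np.round(w,3));p=q;T=N
E
python3 -c "
from h import *
lev();arc(.793,.0,9,.117,-.4)"
```

```text
pos [0.0441 0.0005 0.1061] r 0.1149 lever 0.793 [-2.4  2.  -5.9] 0.032028573450027506
[ 0.98 -0.05 -0.36] [-0.003 -0.067  0.002]
[ 1.02 -0.   -0.13] [ 0.    -0.067 -0.   ]
[ 1.02 -0.   -0.11] [ 0.    -0.067 -0.   ]
[ 1.03  0.   -0.09] [ 0.    -0.067  0.   ]
[ 1.03 -0.   -0.06] [-0.    -0.067 -0.   ]
[ 1.03  0.   -0.04] [ 0.    -0.067 -0.   ]
[ 1.03 -0.   -0.02] [-0.    -0.067 -0.   ]
[1.03 0.   0.  ] [ 0.    -0.067  0.   ]
[ 1.03 -0.    0.02] [ 0.    -0.067 -0.   ]
```

move_arm(offset=[[0, 0, -0.2], [1, 0, -0.16], [1.02, 0, -0.13], [1.02, 0, -0.11], [0, 0, 0]], twist=[[0, 0, 0], [0, -0.067, 0], [0, -0.067, 0], [0, -0.067, 0], [0, 0, 0]], grip=[0.3, 0.3, 0.3, 0.3, 0.3])

```text
time: 64.2
ee_pos: [0.6804, -0.0851, 0.1458]
tcp_rot: [-179.9, -0.1, 175.7]
wrist_force: [-3.3, 2.1, -6.7]
opening: 0.0322
grasp_force: 89.6
```

```bash
python3 -c "
from h import *
lev();arc(.53,.0,6,.117,-.4)"
```

```text
pos [0.0114 0.0008 0.1158] r 0.1164 lever 0.498 [-3.3  2.1 -6.7] 0.032157581859184145
[ 0.65 -0.07 -0.1 ] [-0.002 -0.067  0.004]
[ 1.03  0.   -0.06] [-0.    -0.067 -0.   ]
[ 1.03  0.   -0.04] [ 0.    -0.067  0.   ]
[ 1.03 -0.   -0.02] [-0.    -0.067 -0.   ]
[ 1.03 -0.    0.  ] [-0.    -0.067  0.   ]
[1.03 0.   0.02] [ 0.    -0.067 -0.   ]
```

move_arm(offset=[[1, 0, -0.1], [1.03, 0, -0.06], [1.03, 0, -0.04], [0, 0, 0]], twist=[[0, -0.067, 0], [0, -0.067, 0], [0, -0.067, 0], [0, 0, 0]], grip=[0.3, 0.3, 0.3, 0.3])

```text
time: 64.6
ee_pos: [0.6512, -0.0831, 0.1456]
tcp_rot: [-179.9, 11.4, 175.7]
wrist_force: [-1.1, 6.8, -8.0]
opening: 0.0317
grasp_force: 90.3
```

```bash
python3 -c "
from h import *
lev();arc(.25,.0,3,.117,-.4)"
```

```text
pos [-0.0179  0.0005  0.1156] r 0.117 lever 0.246 [-1.1  6.8 -8. ] 0.03174766138792462
[ 0.93 -0.05 -0.01] [-0.002 -0.067  0.003]
[ 0.97 -0.    0.01] [-0.    -0.067 -0.   ]
[ 0.97 -0.    0.02] [ 0.    -0.067 -0.   ]
```

move_arm(offset=[[0.95, 0, 0], [0.97, 0, 0.02], [0.97, 0, 0.02], [0, 0, 0]], twist=[[0, -0.067, 0], [0, -0.067, 0], [0, -0.067, 0], [0, 0, 0]], grip=[0.3, 0.3, 0.3, 0.3])

```text
time: 65.0
ee_pos: [0.6247, -0.081, 0.1377]
tcp_rot: [-179.9, 22.9, 175.7]
wrist_force: [-2.6, 5.7, -7.7]
opening: 0.0319
grasp_force: 89.5
```

```bash
python3 -c "
from h import *
lev()"
```

```text
pos [-0.0445  0.0005  0.1077] r 0.1165 lever 0.008 [-2.6  5.7 -7.7] 0.03193085690831757
```

move_arm(offset=[[0.3, 0, 0], [0, 0, 0.7], [0, 0, 0.6], [0, 0, 0]], twist=[[0, 0, 0], [0, 0, 0], [0, 0, 0], [0, 0, 0]], grip=[0.3, 0.3, 0.3, 0.3])

```text
time: 65.4
ee_pos: [0.6313, -0.0817, 0.1284]
tcp_rot: [-179.8, 23.2, 175.7]
wrist_force: [7.5, 4.1, -3.3]
opening: 0.0321
grasp_force: 91.6
```

move_arm(offset=[[0, 0, 0], [0, 0, 0], [0, 0, 0], [0, 0, 0], [0, 0, -2]], twist=[[0, 0, 0], [0, 0, 0], [0, 0, 0], [0, 0, 0], [0, 0, 0]], grip=[1, 1, 1, 1, 1])

```text
time: 65.9
ee_pos: [0.6196, -0.0811, 0.1414]
tcp_rot: [-179.8, 22.8, 175.7]
wrist_force: [-0.6, -0.1, -1.1]
opening: 0.0853
grasp_force: 0.0
```

move_arm(offset=[[0, 0, -4], [0, 0, -4], [3, 0, -3], [4, 0, -2], [4, 0, 0]], twist=[[0, 0, 0], [0, 0, 0], [0, 0, 0], [0, 0, 0], [0, 0, 0]], grip=[1, 1, 1, 1, 1])

```text
time: 66.4
ee_pos: [0.4681, -0.0694, 0.2237]
tcp_rot: [-179.8, 23.4, 175.7]
wrist_force: [0.2, 1.4, -0.0]
opening: 0.0854
grasp_force: 0.0
```

move_arm(offset=[[4, 0, 0], [4, 0, 0], [0, 0, 0], [0, 0, 0], [0, 0, 0]], twist=[[0, 0, 0], [0, 0, 0], [0, 0, 0], [0, 0, 0], [0, 0, 0]], grip=[1, 1, 1, 1, 1])

```text
time: 66.9
ee_pos: [0.3961, -0.0639, 0.19]
tcp_rot: [-179.8, 23.2, 175.7]
wrist_force: [1.1, -0.2, 0.3]
opening: 0.0857
grasp_force: 0.0
```

```bash
python3 -c "
from h import *
p=viewer.camera('scene');save(p,'s11.png');C=cloud(p)
k=blob(C,p['depth']>0,.153,.185,(.57,.75),(-.15,-.02));P=(C[k]-PIV)@S;print(k.sum(),np.round(np.percentile(P,[3,50,97],axis=0),3).tolist())
k=blob(C,p['depth']>0,.09,.148,(.58,.75),(-.13,-.04));P=(C[k]-PIV)@S;r=P@np.array([-.389,0,.921]);print(k.sum(),np.percentile(r,[3,50,97]))
lev()"
```

```text
127 [[-0.057, -0.012, 0.126], [-0.044, -0.003, 0.135], [-0.036, 0.009, 0.139]]
525 [0.05769381 0.09462964 0.11701516]
pos [-0.2736 -0.0004  0.1597] r 0.3168 lever -0.642 [ 0.4  0.7 -0. ] 0.08505112132707147
```

View pics/s11.png

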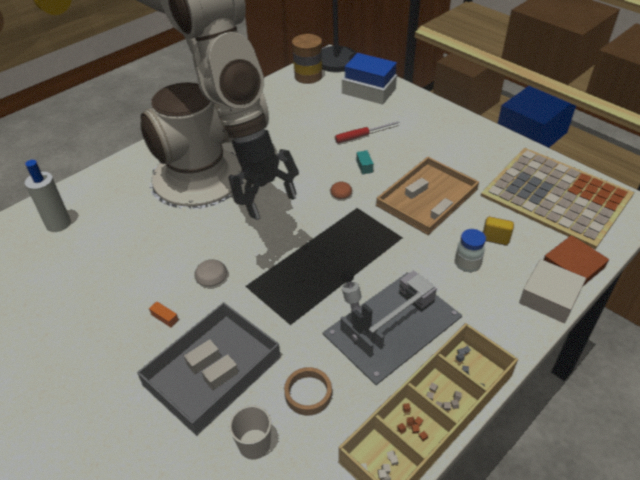

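The picture shows the blanks in the tub and the tray and the lever at (352,290) back near shut, but the knob is still about 9 mm short of where it started (about 0.07 rad). I'll nudge it fully home.

```bash
python3 -c "
from h import *
goto(rod(.07,.19),rotl(-.37)); goto(rod(.07,.104),rotl(-.37))"
```

```text
at [ 0.3962 -0.0639  0.1897] [-179.8   23.1  175.7] -> shift cm [-2.029e+01 -2.000e-02  6.490e+00] turn [-0.002  0.034  0.003]
at [ 0.3962 -0.0639  0.1897] [-179.8   23.1  175.7] -> shift cm [-1.965e+01 -1.000e-02  1.507e+01] turn [-0.002  0.034  0.003]
```

move_arm(offset=[[-4.1, 0, 0], [-4.1, 0, 0], [-4.1, 0, 0], [-4, 0, 0], [-3.9, 0, 0]], twist=[[0, 0.034, 0], [0, 0, 0], [0, 0, 0], [0, 0, 0], [0, 0, 0]], grip=[1, 1, 1, 1, 1])

```text
time: 67.45
ee_pos: [0.5854, -0.0779, 0.2629]
tcp_rot: [-179.8, 21.1, 175.7]
wrist_force: [0.1, -0.0, 0.3]
opening: 0.0853
grasp_force: 0.0
```

move_arm(offset=[[0, 0, 3], [0, 0, 3], [0, 0, 0], [0, 0, 0]], twist=[[0, 0, 0], [0, 0, 0], [0, 0, 0], [0, 0, 0]], grip=[1, 1, 1, 1])

```text
time: 67.85
ee_pos: [0.6044, -0.0795, 0.2067]
tcp_rot: [-179.8, 21.0, 175.7]
wrist_force: [0.1, 0.7, 1.0]
opening: 0.0855
grasp_force: 0.0
```

```bash
python3 -c "
from h import *
goto(rod(.07,.104),rotl(-.37));goto(rod(.0,.104),rotl(-.4))"
```

```text
at [ 0.6044 -0.0795  0.2067] [-179.8   21.   175.7] -> shift cm [-0.09 -0.03  8.42] turn [-0.002 -0.003  0.003]
at [ 0.6044 -0.0795  0.2067] [-179.8   21.   175.7] -> shift cm [ 0.64 -0.02  8.42] turn [-0.002 -0.033  0.003]
```

Descend, grip, pull 1 cm towards the robot, check the force, release and back out along the rod.

move_arm(offset=[[0, 0, 4], [0, 0, 3], [0, 0, 1.3], [0, 0, 0], [0, 0, 0]], twist=[[0, 0, 0], [0, 0, 0], [0, 0, 0], [0, 0, 0], [0, 0, 0]], grip=[1, 1, 1, 1, 1], force=40)

```text
time: 68.35
ee_pos: [0.6346, -0.0822, 0.1321]
tcp_rot: [-179.8, 21.3, 175.7]
wrist_force: [0.1, -0.3, 0.9]
opening: 0.0857
grasp_force: 0.0
```

move_arm(offset=[[0, 0, 0], [0, 0, 0], [0, 0, 0], [0, 0, 0], [0, 0, 0]], twist=[[0, 0, 0], [0, 0, 0], [0, 0, 0], [0, 0, 0], [0, 0, 0]], grip=[0.3, 0.3, 0.3, 0.3, 0.3])

```text
time: 68.85
ee_pos: [0.6344, -0.0817, 0.1308]
tcp_rot: [-179.9, 21.2, 175.7]
wrist_force: [-3.1, 3.5, 5.5]
opening: 0.033
grasp_force: 39.5
```

move_arm(offset=[[0.4, 0, 0], [0.4, 0, 0], [0, 0, 0]], twist=[[0, -0.03, 0], [0, 0, 0], [0, 0, 0]], grip=[0.3, 0.3, 0.3])

```text
time: 69.15
ee_pos: [0.6272, -0.0811, 0.1282]
tcp_rot: [-179.9, 23.0, 175.8]
wrist_force: [-2.9, 3.4, 5.1]
opening: 0.0331
grasp_force: 40.2
```

move_arm(offset=[[0.2, 0, 0], [0, 0, 0]], twist=[[0, 0, 0], [0, 0, 0]], grip=[0.3, 0.3])

```text
time: 69.35
ee_pos: [0.6267, -0.081, 0.1281]
tcp_rot: [-179.9, 23.2, 175.8]
wrist_force: [6.1, 3.0, 3.4]
opening: 0.0326
grasp_force: 40.1
```

```bash
python3 -c "
from h import *
lev()"
```

```text
pos [-0.0425  0.0006  0.0981] r 0.1069 lever -0.009 [6.1 3.  3.4] 0.03263221725621412
```

The lever has reached its end stop (force rose by 9 N). I'll release and withdraw along the rod.

move_arm(offset=[[0, 0, 0], [0, 0, 0], [0, 0, 0], [0, 0, 0], [0, 0, -3]], twist=[[0, 0, 0], [0, 0, 0], [0, 0, 0], [0, 0, 0], [0, 0, 0]], grip=[1, 1, 1, 1, 1])

```text
time: 69.85
ee_pos: [0.6116, -0.0803, 0.1491]
tcp_rot: [-179.8, 22.5, 175.7]
wrist_force: [0.1, 0.5, -0.5]
opening: 0.0855
grasp_force: 0.0
```

move_arm(offset=[[0, 0, -4], [0, 0, -4], [4, 0, 0], [4, 0, 0], [4, 0, 0]], twist=[[0, 0, 0], [0, 0, 0], [0, 0, 0], [0, 0, 0], [0, 0, 0]], grip=[1, 1, 1, 1, 1])

```text
time: 70.35
ee_pos: [0.4708, -0.0695, 0.1802]
tcp_rot: [-179.8, 22.9, 175.7]
wrist_force: [-0.7, -0.3, 1.2]
opening: 0.0858
grasp_force: 0.0
```

move_arm(offset=[[4, 0, 0], [4, 0, 0], [0, 0, 0], [0, 0, 0], [0, 0, 0]], twist=[[0, 0, 0], [0, 0, 0], [0, 0, 0], [0, 0, 0], [0, 0, 0]], grip=[1, 1, 1, 1, 1])

```text
time: 70.85
ee_pos: [0.3993, -0.0642, 0.1504]
tcp_rot: [-179.8, 22.9, 175.7]
wrist_force: [-0.1, 1.0, 0.6]
opening: 0.0854
grasp_force: 0.0
```

```bash
python3 -c "
from h import *
p=viewer.camera('scene');C=cloud(p)
k=blob(C,p['depth']>0,.145,.185,(.55,.8),(-.15,.0));c,s,a=cv2.minAreaRect((C[k][:,:2]*1000).astype(np.float32));print('knob now',c,'start (615.5,-81.7)')
k=blob(C,p['depth']>0,.045,.08,(.6,.76),(0.02,.17));c,s,a=cv2.minAreaRect((C[k][:,:2]*1000).astype(np.float32));print('cover',c,s,'start (677.8,58.6) 73x71')
for d in finder.pinpoint(p,'collar_grip')[:1]: print(d['p'],d['position'],'start 352 297')
lev()"
```

```text
knob now (612.6653442382812, -80.59290313720703) start (615.5,-81.7)
cover (678.1434936523438, 58.910560607910156) (74.6808090209961, 70.75357055664062) start (677.8,58.6) 73x71
0.67 [347.7, 291.0] start 352 297
pos [-0.2705 -0.0004  0.1201] r 0.296 lever -0.753 [-0.1 -0.  -0.6] 0.08509485089804213
```

```bash
python3 -c "
from h import *
p=viewer.camera('scene');a=cv2.imread('pics/scene0.png')[265:345,325:385];b=p['color'][265:345,325:385,::-1]
cv2.imwrite('pics/cmp.png',cv2.resize(np.hstack([a,b]),None,fx=6,fy=6,interpolation=2))"
```

```text
(no output)
```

View pics/cmp.png

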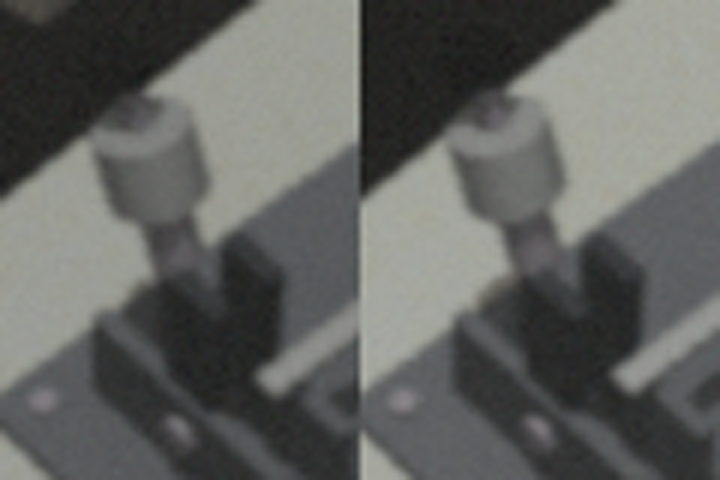

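The two halves, start (left) and now (right), match. The lever is fully shut and the collar is down, at about (150,155) and (507,155).

```bash
python3 -c "
from workcell import bot
print(bot.job_done())"
```

```text
the job is handed in; nothing more can be done
None
```

I've handed the job in: blanks 1 and 2 didn't go down and are in the tub, blanks 3 and 4 did and are in the tray (place 5 was empty), and the lever is back at shut with the collar down and the gauge covered; opening it took three tries because the grip on the collar slipped twice.

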